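# Put the drip cup away in the latched cup case

## Task

Put the loose steel drip cup away in the grey cup case: pull the paddle in the notch at its front towards you so that the catch lets the sprung lid rise, then lower the cup, without dropping it, upright and fully down into the top one of the two cups that stand nested in the case. Push the lid down again until the catch holds it shut, and leave the other things on the bench where they are.

Things in the scene. Friction and masses are not known exactly. Their poses are not given: they have to be found in the camera images.
- cup_case: Grey steel case fixed to the bench, 190 deep (x) x 200 wide (y) x 127 high with its lid shut, walls 4. Origin: centre of its underside, on the bench; x points from its front (robot side) to its hinge side, z up. Inside: one space x -55 to 91, y -96 to 96, floor z 4, wall top z 122; two flat tape rolls (14 high) lie in it near x 40, y 66 and y -66.
- notch (a point): Middle of the floor of the notch in the case's front: 100 wide, 36 deep (case x -95 to -59), floor at z 28, open in front and above (the lid is cut out over it). The paddle stands across its mouth. In its two sides (more than 36 off the middle, above z 100) sit small catch noses and pins; the 72 between is clear.
- paddle_edge (a point): Middle of the upper edge of the paddle: a steel plate 88 wide, 4 thick, with a 7 round bead along the upper edge at z 120, standing across the notch's mouth, its lower edge hinged. Behind it (case +x) is a pocket 30 deep, clear from above, for finger tips.
- paddle (a joint): Paddle angle, rad: 0 home (upright), 0.6 fully out. Hinge along y at case x -89, z 42; the upper edge swings towards the front (case -x). A spring brings it home. Pulled beyond 0.12 (9 mm at the upper edge, about 2 N) it frees the lid. The closing lid deflects it for a moment by itself, then it snaps home.
- case_lid (a joint): Lid angle, rad: 0 shut, 1.55 fully open (nearly upright). Springs (about 2 N at its front) raise it in one or two seconds once the catch is freed, if nothing is above it, and keep it open. Pushing it shut takes about 7 N near its front; it meets the catch at 0.12, is caught only right down (below 0.015) and then rests at about 0.02.
- case_lid_hinge (a point): Middle of the lid's hinge line, along y (case x 95, z 122). The lid is a plate 5 thick whose outer face lies 5 outside the hinge line, 205 wide, 192 long from hinge to front edge; along its middle, for a width of 100, it ends 150 from the hinge (cut-out over the notch).
- cup_seat (a point): Centre of the round seat on the case's floor (case x 5, y 0, z 4): the underside of the lower nested cup rests here, within a rubber ring 6 high.
- cup_base: Lower of the two nested drip cups in the case. All three are alike: 60 high, collar of 62 outside, 58 inside diameter from 36 to 60 above the underside, below it a taper from 53 to 39 diameter at the underside. Origin: underside centre, z up to the open mouth. Nested, the collar's shoulder rests on the rim below: each cup stands 24 above the one under it; three just fit below the lid.
- cup_mid: Upper of the two nested cups in the case, the same shape; the loose cup goes into this one. Origin: underside centre, 24 above that of cup_base; its rim is at z 88.
- loose_cup: Loose steel drip cup of the same shape, 0.08 to 0.15 kg, upright on the bench left of the case. Origin: underside centre, z up to the open mouth. Its collar (36 to 60 above the underside, 62 diameter) can be gripped from above.
- gauge_white: White dial gauge lying on the bench, 85 x 69 x 21, a bystander. Origin on its underside.
- o_ring_tin: Round silvery tin, 70 diameter x 26, a bystander. Origin: centre of its underside.
Mind the look-alikes: they are no part of the job. What is shaped like the loose_cup but red is not meant.

How it is judged:
On the way, in this order (a step that is already met when the one before it is completed fails the run):
1. the catch is tripped and the lid stands open (beyond 1.3 rad) (value of joint case_lid above 1.3 rad), for 0.2 s.
2. the loose cup is nested fully down in the cups in the case and let go (horizontal distance between each of loose_cup, cup_mid and cup_base below 0.006 m and z of loose_cup in the frame of cup_base between 0.044 and 0.052 m and z of cup_mid in the frame of cup_base between 0.02 and 0.028 m and angle between each of loose_cup, cup_mid, cup_base's own z axis and vertical below 0.1 rad and distance between cup_base and cup_seat below 0.008 m and contact force between the fingers and loose_cup below 0.1 N), for 0.2 s.
At the end, for the whole second after the job is handed in: The three cups are one upright nested stack, at rest on the seat, the loose one on top: middle and top cup within 6 mm of the lowest cup's axis, 24 and 48 mm (+-4) above it, tilt below 0.1 rad, lowest cup within 8 mm of the seat. Lid below 0.035 rad, paddle below 0.06 rad (horizontal distance between each of loose_cup, cup_mid and cup_base below 0.006 m and z of loose_cup in the frame of cup_base between 0.044 and 0.052 m and z of cup_mid in the frame of cup_base between 0.02 and 0.028 m and angle between each of loose_cup, cup_mid, cup_base's own z axis and vertical below 0.1 rad and distance between cup_base and cup_seat below 0.008 m and value of joint case_lid below 0.035 rad and value of joint paddle below 0.06 rad and linear speed of each of loose_cup, cup_mid, cup_base below 0.02 m/s); the robot touches nothing.
It fails at once if a bystander (white gauge or tin) is moved by more than 30 mm (distance of any of gauge_white, o_ring_tin from where it was at the start of the episode above 0.03 m).
It fails at once if the loose cup is dropped (falls free of the fingers faster than 0.6 m/s) (linear speed of loose_cup above 0.6 m/s and contact force between the fingers and loose_cup below 0.1 N).
It also fails if it takes over 59 s, if anything falls off the work surface, if the arm or the gripper's body presses on something with over 40 N, if the wrist force passes 120 N, or if a joint passes its speed limit or range.

## Robot

A 7-joint arm with a two-finger parallel gripper is mounted at the origin on a cart in front of the work surface, level with it; the furniture and walls round the work are solid. World frame = base frame: x ahead of the robot, y to its left, z up, the work surface at z = 0. Lengths are in m, angles in rad, forces in N, time in s.
With the tool pointing down it reaches from about 0.425 to 0.925 m from the base axis. Payload 6.8 kg.
Tool frame: the origin (TCP) lies midway between the tips of the shut fingers; the grasp point (between the pads) lies 19 mm behind it; z points along the fingers, y is the direction in which the jaws open and shut (so a half turn about z gives the same grasp; the last joint's range is limited). The gripper opens to 88 mm and grips with 3 to 60 N. Pads are 20 mm wide; open, the fingers measure 115 mm over their backs; the gripper's body (75 mm by 178 mm) begins 61 mm behind the grasp point.
Start: joints at [0.994, 0.477, 0.022, 1.555, -0.011, 1.109, -0.083], TCP at [0.305, -0.602, 0.187] pointing down, gripper open.
Joint ranges: [-2.96, 2.96], [-0.34, 2.1], [-1.41, 1.46], [0.24, 2.44], [-1.37, 4.51], [0.17, 1.92], [-2.96, 2.96]. Speed limits (rad/s): [2.39, 2.39, 3.14, 3.14, 3.14, 3.14, 3.14].

## Interface

Orientations are given as a unit quaternion [w, x, y, z].
In Python, from rig import robot gives the robot as it stands.
- The arm moves only by the tool send_rows, never from a script. Its argument "deltas" is a list that holds one entry, the list of rows, each a list of 7 numbers: the turn, a rotation vector about the tool's x, y, z in degrees, then the shift along the tool's x, y, z in mm, then the opening, from 0 (shut) to 1 (fully open). A call has 1 to 12 rows; each row shifts and turns the commanded pose from where the row before left it, along the tool's axes as they then stand; what a row does not reach is not made up. A row lasts 1/10 s, in which the tool goes at most 50 mm and 8.59 degrees, less where a joint would pass 70% of its speed; a pose out of reach is approached as far as the arm can. A call with a gripper value outside its range is refused whole. The fingers move at their own pace and stop on an object; the grip force is fixed at half the most. Time passes only in rows, so rows that do not move let the fingers close. It gives the time, the measured TCP pose, the force and the opening at its end, in the units of the state.
- robot.get_obs(): the state, without advancing time (a new reading comes with each control period).
- robot.camera(name): name is "side" or "top" or "wrist"; returns the picture (384x512x3 uint8, blue, green, red); there is no depth.
- robot.camera_params(name): a dict with "K" (3x3 intrinsics, pixels), "R" (3x3) and "t" (3): a world point X has camera coordinates R X + t. Camera axes: x right, y down, z forward; pixel columns grow to the right and rows downward; lengths in m; the calibration is good to about 2 mm. A picture is of the moment at which its call begins: read the wrist's pose just before it. camera_params takes no time and is no camera call; for the wrist camera it gives the pose at the moment of the call.
- robot.sign_off(): hands the job in, once; it reports no verdict.
The state is a dict: "time": time; "joint_pos": joint angles; "qvel": joint speeds; "joint_torque": joint torques, N m; "tool_pos": TCP position; "ee_rot": TCP orientation; "force": force on the tool from outside, world axes, zero at the start; "wrist_torque": the same for the moment, N m; "gripper_width": finger opening in m.
Only numpy, scipy, OpenCV 4.12 (cv2) and the standard library are available. Lean on these libraries where they do the work, as an engineer would, in place of code of your own. Each camera call takes 0.05 s, during which the arm holds its last target.

## Working session

There is one attempt and no reset: what is moved stays moved. The work goes in short steps, Python scripts to look and compute and a tool call to move; the robot and the scene stay as the last step left them, time stands still between calls to the robot, and variables do not carry over. Pictures are saved under pics/ and viewed, and the job is handed in when it is done.

Besides the shell and the picture viewer there is one more tool, called after "Request:" as name([rows], argument=value, ...), one row to a line, values as JSON. send_rows: Moves the arm, as the interface text tells. Its arguments: {"type":"object","properties":{"deltas":{"type":"array","items":{"type":"array","items":{"type":"array","items":{"type":"number"}}}}},"required":["deltas"]}

```bash
ls; mkdir -p pics
python3 - <<'E'
from rig import robot
import cv2
o=robot.get_obs(); print({k:o[k] for k in ('time','tool_pos','ee_rot','force','gripper_width')})
for n in ('top','side','wrist'):
    p=robot.camera_params(n); print(n,p)
    cv2.imwrite(f'pics/a_{n}.png',robot.camera(n))
E
```

```text
pics
{'time': 0.0, 'tool_pos': array([ 0.30462682, -0.60160589,  0.18568296]), 'ee_rot': array([-8.65918507e-04,  9.72658298e-01,  2.32239122e-01, -2.75951569e-04]), 'force': array([0.09870921, 0.21304498, 0.21226642]), 'gripper_width': 0.08749524897397323}
top {'K': array([[433.05164516,   0.        , 254.66878076],
       [  0.        , 433.05164516, 189.67070231],
       [  0.        ,   0.        ,   1.        ]]), 'R': array([[ 0.0270582 , -0.99953114,  0.01433038],
       [-0.99063108, -0.0287314 , -0.13350867],
       [ 0.1338578 , -0.01058362, -0.99094403]]), 't': array([0.25890653, 0.55359192, 1.07044251])}
side {'K': array([[364.58373084,   0.        , 255.36627367],
       [  0.        , 364.58373084, 191.03607577],
       [  0.        ,   0.        ,   1.        ]]), 'R': array([[ 0.82762842, -0.56127294,  0.00197336],
       [-0.43061881, -0.63721876, -0.63915545],
       [ 0.35999812,  0.52813345, -0.76907504]]), 't': array([-0.278498  ,  0.45903305,  0.58625641])}
wrist {'K': array([[344.75447776,   0.        , 252.02610525],
       [  0.        , 344.75447776, 195.87098833],
       [  0.        ,   0.        ,   1.        ]]), 'R': array([[ 0.45111597, -0.89246397, -0.00156213],
       [-0.85380679, -0.43208408,  0.29037443],
       [-0.25982369, -0.12965878, -0.95691183]]), 't': array([-0.67416082, -0.03412583,  0.39191668])}
```

View pics/a_top.png

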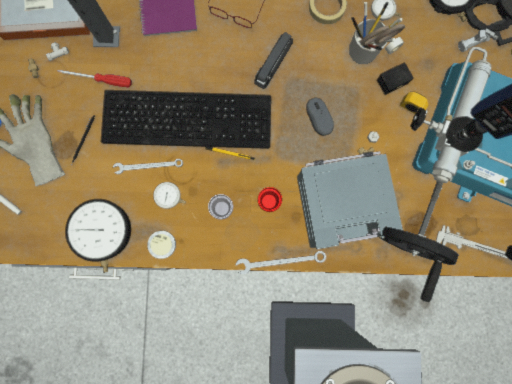

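View pics/a_side.png

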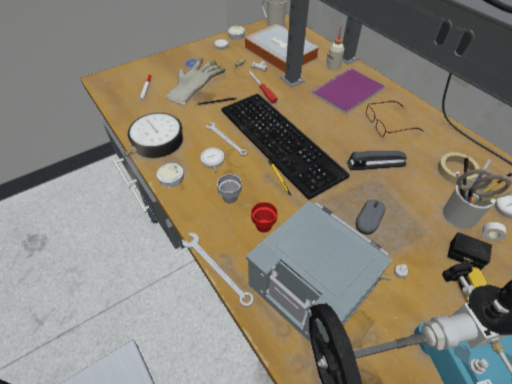

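View pics/a_wrist.png

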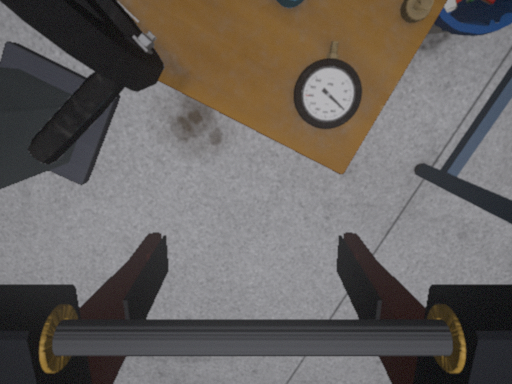

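The top view shows the case around (350,200), with the notch side towards the robot. There are two cup-shaped candidates: silver at (220,206) and red at (270,200). The silver one fits "loose steel drip cup" and the red one is the look-alike. The round white/silver items at (166,195) and (161,244) are probably the gauge and the tin. I'll confirm the cup in enlarged crops.

Run:
```python
import cv2,numpy as np
a=cv2.imread('pics/a_top.png'); b=cv2.imread('pics/a_side.png')
c1=cv2.resize(a[140:280,140:420],None,fx=2.8,fy=2.8,interpolation=cv2.INTER_CUBIC)
cv2.imwrite('pics/b_top.png',c1)
c2=cv2.resize(b[140:384,140:460],None,fx=2.4,fy=2.4,interpolation=cv2.INTER_CUBIC)
cv2.imwrite('pics/b_side.png',c2)
```

```text
(no output)
```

View pics/b_top.png

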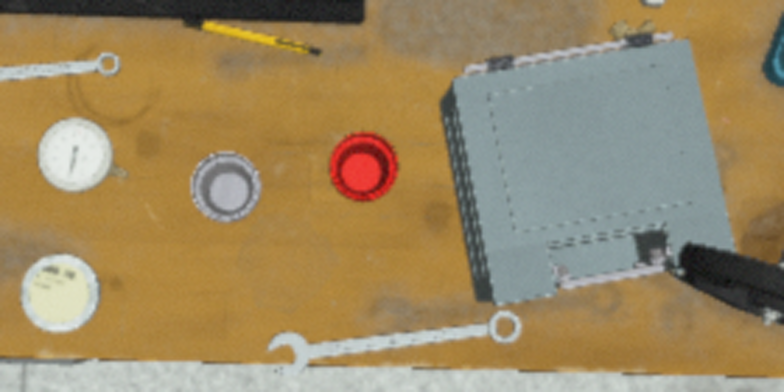

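View pics/b_side.png

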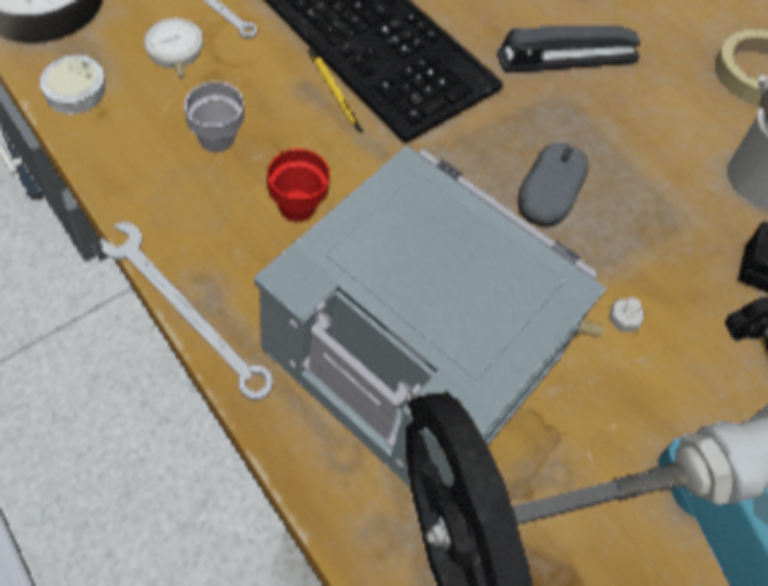

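```bash
cat > h.py <<'E'
import numpy as np,cv2,json,os
from rig import robot
def P(n):
    p=robot.camera_params(n); return p['K'],p['R'],p['t']
def ray(n,u,v,p=None):
    K,R,t=p or P(n); d=R.T@np.linalg.inv(K)@np.array([u,v,1.]); c=-R.T@t
    return c,d/np.linalg.norm(d)
def onz(n,u,v,z,p=None):
    c,d=ray(n,u,v,p); return c+d*(z-c[2])/d[2]
def proj(n,X,p=None):
    K,R,t=p or P(n); q=K@(R@np.asarray(X,float)+t); return q[:2]/q[2]
def tri(obs):
    A=np.zeros((3,3));b=np.zeros(3);rs=[]
    for o in obs:
        c,d=ray(*o); M=np.eye(3)-np.outer(d,d); A+=M;b+=M@c; rs.append((c,d))
    X=np.linalg.solve(A,b); return X,[np.linalg.norm((np.eye(3)-np.outer(d,d))@(X-c)) for c,d in rs]
E
python3 - <<'E'
from h import *
np.set_printoptions(precision=4,suppress=True)
for n in('top','side'): print(n,ray(n,255,190)[0])
a=lambda u,v:(140+u/2.8,140+v/2.8)
for nm,u,v in (('BL',456,80),('BR',688,40),('FL',490,302),('padL',562,283),('padR',662,265)):
    print(nm,onz('top',*a(u,v),.127 if nm[0]!='p' else .12))
b=lambda u,v:(140+u/2.4,140+v/2.4)
for nm,u,v in (('back',405,150),('R',604,290),('FL',258,285)):
    print(nm,onz('side',*b(u,v),.127))
g=cv2.imread('pics/a_top.png')
# loose cup rim: mask non-wood (low saturation)
hsv=cv2.cvtColor(g,cv2.COLOR_BGR2HSV)
for (x,y) in((220,206),(270,200)):
    s=hsv[y-22:y+22,x-22:x+22]
    m=((s[...,1]<80)&(s[...,2]>60)) if x==220 else ((s[...,0]<5)|(s[...,0]>172))&(s[...,1]>180)
    cs,_=cv2.findContours(m.astype(np.uint8),cv2.RETR_EXTERNAL,cv2.CHAIN_APPROX_NONE)
    c=max(cs,key=cv2.contourArea); (ex,ey),ax,an=cv2.fitEllipse(cv2.convexHull(c)); print(ex+x-22,ey+y-22,ax,onz('top',ex+x-22,ey+y-22,.06))
# wheel
print(tri([('top',384,232),('side',*b(430,398))]))
print(tri([('top',420,244),('side',*b(470,420))]))
for z in(.0,.1,.2,.3): print(z,onz('top',382,232,z),onz('top',457,260,z),proj('side',onz('top',382,232,z)),proj('side',onz('top',457,260,z)))
E
```

```text
top [0.3981 0.286  1.1309]
side [ 0.2171 -0.1734  0.7448]
BL [0.5872 0.163  0.127 ]
BR [ 0.6276 -0.0337  0.127 ]
FL [0.4026 0.1328 0.127 ]
padL [0.4199 0.0719 0.12  ]
padR [ 0.4371 -0.0116  0.12  ]
back [0.5833 0.1601 0.127 ]
R [ 0.6243 -0.0373  0.127 ]
FL [0.3995 0.1202 0.127 ]
220.21505546569824 206.3374137878418 (25.005023956298828, 25.178905487060547) [0.4986 0.3589 0.06  ]
269.4122734069824 199.29706382751465 (23.1961669921875, 23.359268188476562) [0.5197 0.2372 0.06  ]
(array([ 0.4463, -0.0272,  0.1338]), [np.float64(0.0037629621477419948), np.float64(0.0037629621477420026)])
(array([ 0.4199, -0.073 ,  0.2293]), [np.float64(0.004781504313120116), np.float64(0.004781504313120131)])
0.0 [ 0.449  -0.0616  0.    ] [ 0.3819 -0.2562  0.    ] [320.4319 346.44  ] [367.7456 474.6637]
0.1 [ 0.4445 -0.0308  0.1   ] [ 0.3834 -0.2082  0.1   ] [315.0392 315.7303] [361.1075 437.1142]
0.2 [ 0.44   -0.0001  0.2   ] [ 0.3848 -0.1603  0.2   ] [308.5092 278.5443] [353.0752 391.6777]
0.3 [0.4355 0.0306 0.3   ] [ 0.3862 -0.1123  0.3   ] [300.4399 232.5918] [343.1578 335.5778]
```

Request:
send_rows([
  [[0,0,0,0,0,-40,1],[0,0,0,0,0,-45,1],[0,0,0,0,0,-45,1],[0,0,0,0,0,-45,1],[0,0,0,0,0,-45,1],[0,0,0,40,-20,-20,0.5],[0,0,0,40,-20,0,0.5],[0,0,0,40,-20,0,0.5],[0,0,0,40,-20,0,0.5],[0,0,0,40,-20,0,0.5],[0,0,0,40,-20,0,0.5],[0,0,0,40,-20,0,0.5]],
])

```text
time: 1.35
tool_pos: [0.4922, -0.3491, 0.4265]
ee_rot: [-0.0, 0.973, 0.232, -0.0]
force: [0.5, -0.1, -0.5]
gripper_width: 0.0441
```

Run:
```python
from h import *
np.set_printoptions(precision=4,suppress=True)
o=robot.get_obs(); print(o['time'],o['tool_pos'],o['ee_rot'],o['joint_pos'])
from scipy.spatial.transform import Rotation as Ro
K,R,t=P('wrist'); c=-R.T@t; q=o['ee_rot']; T=Ro.from_quat(np.r_[q[1:],q[0]]).as_matrix()
print('cam in tool',T.T@(c-o['tool_pos']),'fwd',T.T@R[2])
b=cv2.imread('pics/a_side.png'); cv2.imwrite('pics/c_side.png',cv2.resize(b[220:384,220:460],None,fx=3.3,fy=3.3,interpolation=cv2.INTER_CUBIC))
b=cv2.imread('pics/a_top.png'); cv2.imwrite('pics/c_top.png',cv2.resize(b[140:310,290:500],None,fx=3.5,fy=3.5,interpolation=cv2.INTER_CUBIC))
```

```text
1.35 [ 0.4922 -0.3491  0.4265] [-0.0001  0.9727  0.2322 -0.0002] [ 0.5962  0.243  -0.1075  1.3588  0.0259  1.5415 -0.6111]
cam in tool [ 0.0806  0.0001 -0.1981] fwd [-0.2902 -0.0002  0.957 ]
```

View pics/c_side.png

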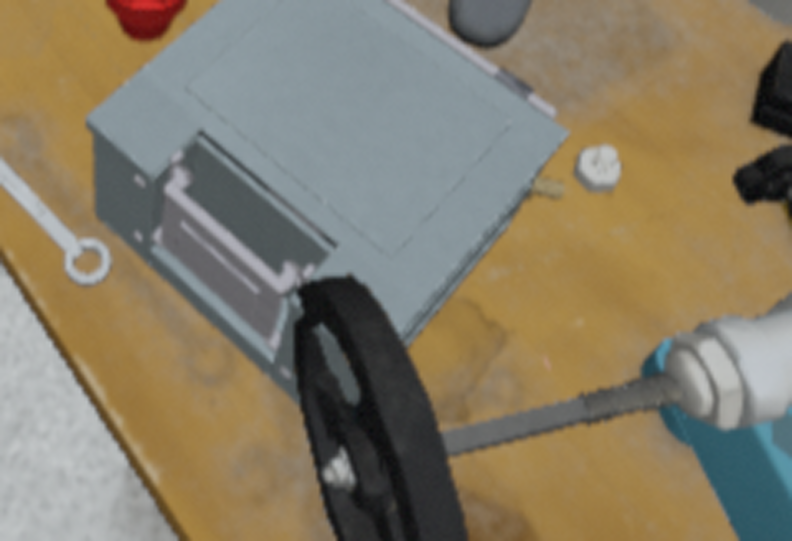

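View pics/c_top.png

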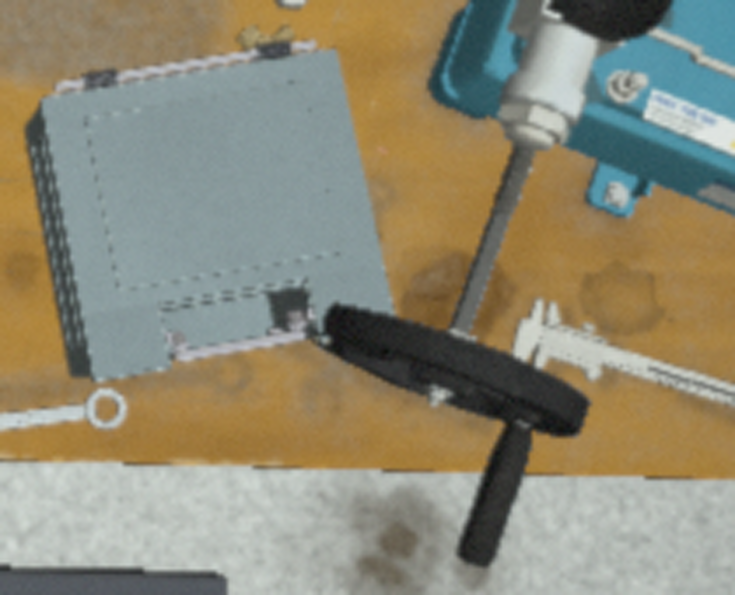

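The top crop shows the handwheel's rim hiding the case's front-right corner, from crop (325,325) to (585,410). Its hub nut is at crop (441,394), and in the side crop at (338,472). I'll triangulate them.

Run:
```python
from h import *
np.set_printoptions(precision=4,suppress=True)
a=lambda u,v:(290+u/3.5,140+v/3.5); b=lambda u,v:(220+u/3.3,220+v/3.3)
hub,e=tri([('top',*a(441,394)),('side',*b(338,472))]); print('hub',hub,e)
s1,e=tri([('top',*a(522,150)),('side',*b(678,388))]); print('shaft far',s1,e)
s2,e=tri([('top',*a(463,328)),('side',*b(448,440))]); print('shaft near',s2,e)
n=(s1-hub);n/=np.linalg.norm(n);print('n',n)
# circle of radius r about hub; project
u=np.cross(n,[0,0,1]);u/=np.linalg.norm(u);w=np.cross(u,n)
img=[cv2.imread('pics/a_top.png'),cv2.imread('pics/a_side.png')]
for off in(0,.025):
  for r in(.08,.09):
    pts=[hub+off*n+r*(np.cos(t)*u+np.sin(t)*w) for t in np.linspace(0,6.28,60)]
    print(off,r,'xmax/min',np.min(pts,0),np.max(pts,0))
    for k,nn in enumerate(('top','side')):
        for p in pts:
            q=proj(nn,p).round().astype(int); cv2.circle(img[k],tuple(map(int,q)),0,(0,255,255) if r==.08 else (0,255,0),-1)
cv2.imwrite('pics/d.png',np.hstack([cv2.resize(img[0][140:310,350:480],None,fx=3,fy=3),cv2.resize(img[1][260:384,280:400],None,fx=3,fy=4.11)[:510]]))
```

```text
hub [ 0.3974 -0.1017  0.1232] [np.float64(0.0008788815239839275), np.float64(0.0008788815239839997)]
shaft far [ 0.5661 -0.1658  0.1167] [np.float64(0.002401567608968532), np.float64(0.002401567608968532)]
shaft near [ 0.4453 -0.1186  0.1283] [np.float64(0.004232192354293279), np.float64(0.004232192354293375)]
n [ 0.9342 -0.355  -0.0364]
0 0.08 xmax/min [ 0.3689 -0.1764  0.0433] [ 0.4259 -0.0269  0.2032]
0 0.09 xmax/min [ 0.3653 -0.1858  0.0333] [ 0.4295 -0.0176  0.2131]
0.025 0.08 xmax/min [ 0.3922 -0.1853  0.0424] [ 0.4493 -0.0358  0.2022]
0.025 0.09 xmax/min [ 0.3887 -0.1947  0.0324] [ 0.4529 -0.0265  0.2122]
```

View pics/d.png

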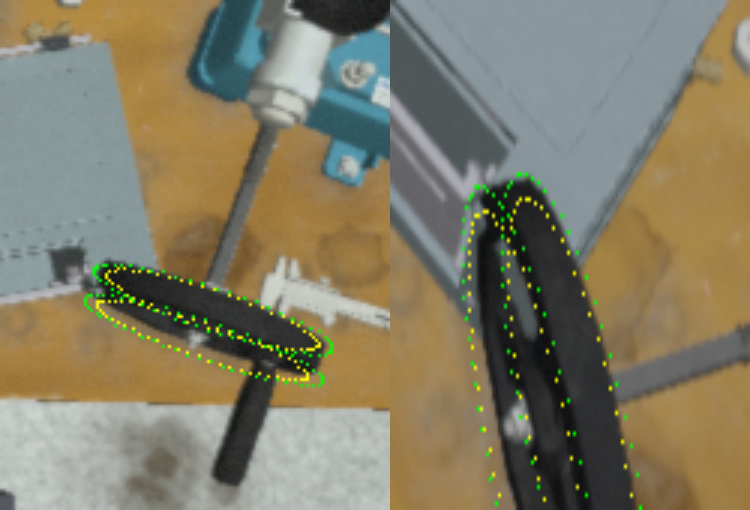

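Request:
send_rows([
  [[0,0,0,23,-39,0,0],[0,0,0,23,-39,0,0],[0,0,0,23,-39,0,0],[0,0,0,23,-39,0,0],[0,0,0,23,-39,0,0],[0,0,0,23,-39,0,0],[0,0,0,23,-39,0,0],[0,0,0,23,-39,0,0],[0,0,0,23,-39,0,0],[0,0,8,0,0,0,0],[0,0,8,0,0,0,0],[0,0,0,0,0,0,0]],
])

```text
time: 2.55
tool_pos: [0.5174, 0.0561, 0.4264]
ee_rot: [0.0, 0.996, 0.094, -0.0]
force: [0.5, -0.5, 1.0]
gripper_width: 0.0006
```

Run:
```python
from h import *
np.set_printoptions(precision=4,suppress=True)
o=robot.get_obs(); print(o['time'],o['tool_pos'],o['ee_rot'],o['joint_pos'])
p=P('wrist'); np.savez('w1.npz',K=p[0],R=p[1],t=p[2])
cv2.imwrite('pics/e_w.png',robot.camera('wrist'))
```

```text
2.55 [0.5174 0.0561 0.4264] [ 0.0001  0.9955  0.0943 -0.0003] [ 0.1285  0.1085 -0.3956  1.5265  0.0419  1.5156 -1.6491]
```

View pics/e_w.png

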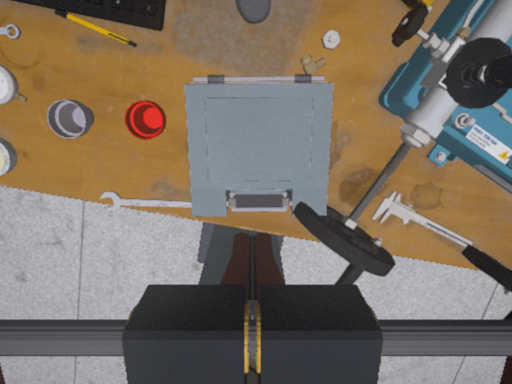

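The wrist view shows the lid's four corners near (185,84), (332,83), (194,216) and (326,213). The paddle bead lies between about (231,209) and (287,208), and the wheel rim touches the image of the front-right corner at (297,205). I'll refine these in an enlargement.

Run:
```python
from h import *
a=cv2.imread('pics/e_w.png'); cv2.imwrite('pics/e_w2.png',cv2.resize(a[70:225,170:345],None,fx=4.5,fy=3.8,interpolation=cv2.INTER_CUBIC)[:, :])
hsv=cv2.cvtColor(a,cv2.COLOR_BGR2HSV); print(hsv[140,260],hsv[140,330],hsv[140,345])
# lid edges by horizontal/vertical scans on gradient of saturation/hue
m=((hsv[...,0]>80)&(hsv[...,0]<125)&(hsv[...,1]>20)&(hsv[...,1]<90)&(hsv[...,2]>110)).astype(np.uint8)
for v in range(95,205,20):
    r=np.where(m[v,175:345])[0]+175; print(v,r.min(),r.max())
for u in (195,210,225,240,260,280,300,310,322):
    r=np.where(m[75:225,u])[0]+75; print('u',u,r.min(),r.max())
```

```text
[105  34 149] [ 10  20 150] [ 16 115 153]
95 186 331
115 187 330
135 188 329
155 189 328
175 191 327
195 192 326
u 195 85 215
u 210 85 215
u 225 84 215
u 240 84 194
u 260 84 194
u 280 84 193
u 300 83 200
u 310 83 206
u 322 84 214
```

View pics/e_w2.png

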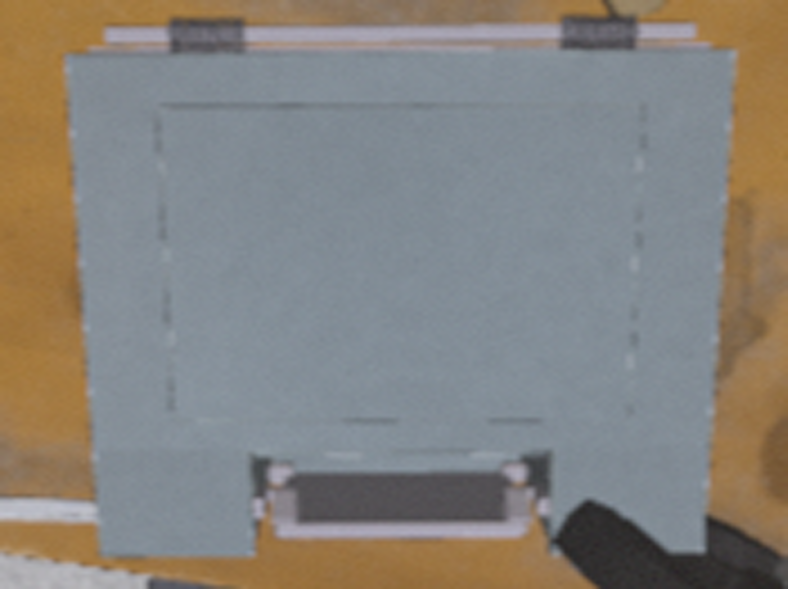

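Run:
```python
from h import *
np.set_printoptions(precision=4,suppress=True)
d=np.load('w1.npz'); p=(d['K'],d['R'],d['t'])
f=lambda u,v,z=.127: onz('wrist',u,v,z,p)
L=np.array([f(u-.5,v) for v,u in((95,186),(115,187),(135,188),(155,189),(175,191),(195,192))])
Rr=np.array([f(u+.5,v) for v,u in((95,331),(115,330),(135,329),(155,328),(175,327),(195,326))])
ya=[np.arctan2(*np.polyfit(e[:,0],e[:,1],1)[:1],1) for e in(L,Rr)]; 
F=np.array([f(u,v+.5) for u,v in((195,215),(210,215),(225,215),(322,214))]); B=np.array([f(u,v-.5) for u,v in((195,85),(225,84),(260,84),(300,83),(322,83.5))])
ya+= [np.arctan(-np.polyfit(e[:,1],e[:,0],1)[0]) for e in(F,B)]
print('yaws',np.degrees(ya))
y=np.mean(ya); ex=np.array([np.cos(y),np.sin(y)]); ey=np.array([-np.sin(y),np.cos(y)])
l,r=(L[:,:2]@ey).mean(),(Rr[:,:2]@ey).mean(); fr,bk=(F[:,:2]@ex).mean(),(B[:,:2]@ex).mean()
print('width',l-r,'len',bk-fr)
C=ex*(fr+97)*1+ey*0
cx_f=fr+.097; C=ex*cx_f+ey*(l+r)/2; print('center',C,'from front; from back offset',bk-.095-cx_f)
g=lambda u,v:(170+u/4.5-.5+.5/4.5,70+v/3.8-.5+.5/3.8)
for n,u,v,z in(('padL',275,528,.12),('padR',528,528,.12),('cutL',256,462,.127),('cutR',548,462,.127)):
    q=f(*g(u,v),z)[:2]-C; print(n,q@ex,q@ey)
np.savez('case.npz',C=C,y=y)
print('T',y,np.degrees(y))
for n,x,yy in(('paddle',-89,0),('pocket',-72,0),('seat',5,0),('FR',-97,-102),('FL',-97,102),('hinge',95,0)): print(n,C+ex*x/1e3+ey*yy/1e3)
# cup with two cams
for cam,u,v in(('wrist',70,119),): print('cup rim',f(u,v,.06))
a=cv2.imread('pics/e_w.png'); cv2.imwrite('pics/e_w3.png',cv2.resize(a[85:155,35:180],None,fx=5,fy=5,interpolation=cv2.INTER_CUBIC))
h=np.array([.3974,-.1017]); 
for q in ((.435,-.025),(.4405,-.0285),(.41,-.105)):
  q=np.array(q)-C; print('wheel in case',q@ex,q@ey)
```

```text
yaws [11.2339 11.6365 11.2934 11.4591]
width 0.2030115713256748 len 0.1919688442744003
center [0.5151 0.0459] from front; from back offset -3.115572559964086e-05
padL -0.0884696587326509 0.04361675082066053
padR -0.08942722770560985 -0.0433260672446213
cutL -0.058429173598297 0.048678742439929826
cutR -0.0595009470303366 -0.04876465350686574
T 0.19906716902428734 11.405708624709058
paddle [0.4279 0.0283]
pocket [0.4445 0.0317]
seat [0.52   0.0469]
FR [ 0.4402 -0.0733]
FL [0.3998 0.1267]
hinge [0.6082 0.0647]
cup rim [0.5001 0.3498 0.06  ]
wheel in case -0.0925411857209008 -0.05365483452563031
wheel in case -0.0878419451293127 -0.058173367236850945
wheel in case -0.13286787327072627 -0.12713107742943394
```

View pics/e_w3.png

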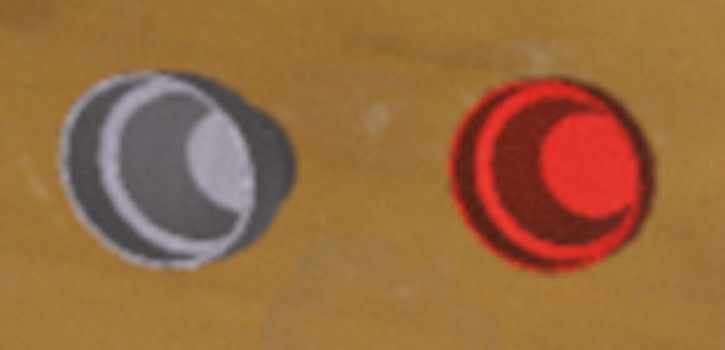

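Request:
send_rows([
  [[0,0,0,-38,-2.4,0,0],[0,0,0,-38,-2.4,0,0],[0,0,0,0,0,40,0],[0,0,0,0,0,45,0],[0,0,0,0,0,45,0],[0,0,0,0,0,45,0],[-6,0,0,0,0,45,0],[-6,0,0,0,0,0,0],[0,0,0,0,0,0,0]],
])

```text
time: 3.5
tool_pos: [0.4408, 0.0489, 0.2054]
ee_rot: [0.104, 0.99, 0.099, 0.009]
force: [0.6, -0.3, 0.2]
gripper_width: 0.0005
```

```bash
cat >> h.py <<'E'
from scipy.spatial.transform import Rotation as Ro
np.set_printoptions(precision=4,suppress=True)
def case():
    d=np.load('case.npz'); y=float(d['y']); return d['C'],np.array([np.cos(y),np.sin(y)]),np.array([-np.sin(y),np.cos(y)])
def w2c(X):
    C,ex,ey=case(); q=np.asarray(X)[:2]-C; return np.array([q@ex,q@ey,X[2]])*1e3
def c2w(x,y,z):
    C,ex,ey=case(); return np.r_[C+ex*x/1e3+ey*y/1e3,z/1e3]
def tool():
    o=robot.get_obs(); q=o['ee_rot']; return o,Ro.from_quat(np.r_[q[1:],q[0]]).as_matrix()
def go(X):
    o,T=tool(); return T.T@(np.asarray(X)-o['tool_pos'])*1e3
def st():
    o,T=tool(); print('t',o['time'],'case mm',w2c(o['tool_pos']),'w',o['tool_pos'],'F',o['force'],'g',o['gripper_width']); print('T',T.round(3).tolist()); print('q',o['joint_pos'])
E
python3 - <<'E'
from h import *
st(); print(go(c2w(-72,15,102)))
cv2.imwrite('pics/f_w.png',robot.camera('wrist'))
cv2.imwrite('pics/f_s.png',cv2.resize(robot.camera('side')[180:384,180:440],None,fx=2.8,fy=2.8))
E
```

```text
t 3.5 case mm [-72.2666  17.6095 205.3617] w [0.4408 0.0489 0.2054] F [ 0.5724 -0.3318  0.162 ] g 0.0004763401948533705
T [[0.98, 0.194, 0.038], [0.198, -0.959, -0.205], [-0.003, 0.208, -0.978]]
q [ 0.0217  0.1137 -0.4755  2.0404  0.2898  1.0752 -1.9723]
[  0.6235 -18.9771 101.6366]
```

View pics/f_w.png

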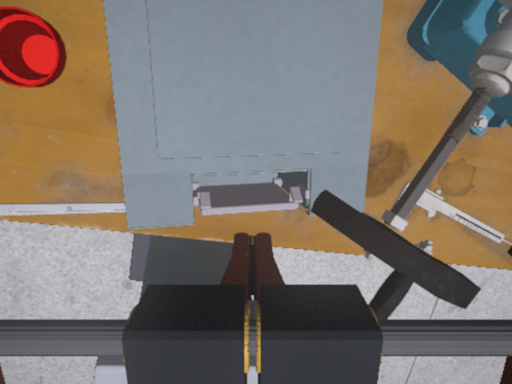

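View pics/f_s.png

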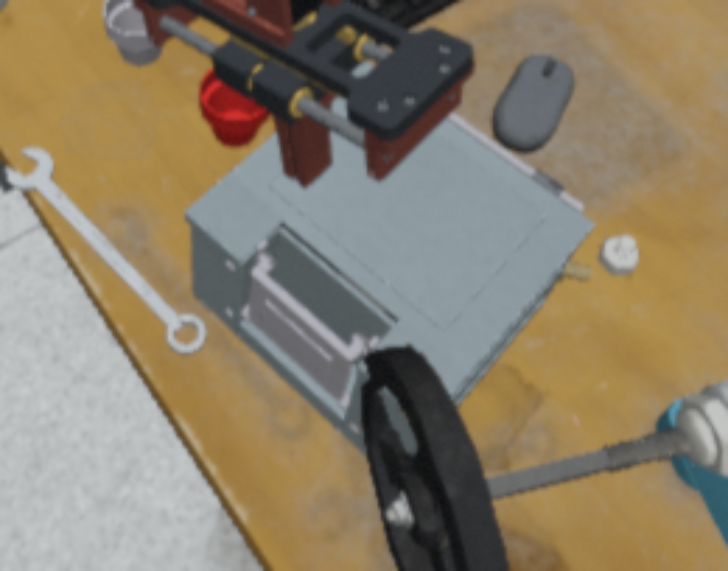

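Run:
```python
from h import *
o,T=tool(); print((proj('side',o['tool_pos'])-180)*2.8)
for y in(-89,89):
  for x in(-37,37):
    c=o['tool_pos']+T@np.array([x,y,-80])/1e3; print(x,y,w2c(c),(proj('side',c)-180)*2.8)
```

```text
[314.3284 208.7881]
-37 -89 [-107.4422  118.9677  266.9698] [146.4998  85.9275]
37 -89 [-33.4437 118.4968 266.9523] [234.705   17.5042]
-37 89 [-108.5419  -55.2186  303.6017] [391.0044 246.7391]
37 89 [-34.5434 -55.6895 303.5842] [481.439  153.9874]
```

Request:
send_rows([
  [[0,0,0,0,-5,29,0],[0,0,0,0,-6,29,0],[0,0,0,0,0,0,0]],
])

```text
time: 3.9
tool_pos: [0.4408, 0.0427, 0.1459]
ee_rot: [0.104, 0.99, 0.093, 0.007]
force: [-0.2, -0.5, -0.1]
gripper_width: 0.0004
```

Run:
```python
from h import *
st(); print(go(c2w(-72,15,102)))
cv2.imwrite('pics/g_s.png',cv2.resize(robot.camera('side')[180:384,180:440],None,fx=2.8,fy=2.8))
cv2.imwrite('pics/g_t.png',cv2.resize(robot.camera('top')[120:280,270:470],None,fx=3.5,fy=3.5))
```

```text
t 3.9 case mm [-73.4509  11.5503 145.8862] w [0.4408 0.0427 0.1459] F [-0.2236 -0.4597 -0.132 ] g 0.00039126501827595737
T [[0.982, 0.183, 0.034], [0.186, -0.961, -0.204], [-0.005, 0.207, -0.978]]
q [ 0.0094  0.1911 -0.4639  2.1095  0.353   0.9512 -2.0521]
[  1.6151 -12.4802  42.2095]
```

View pics/g_s.png

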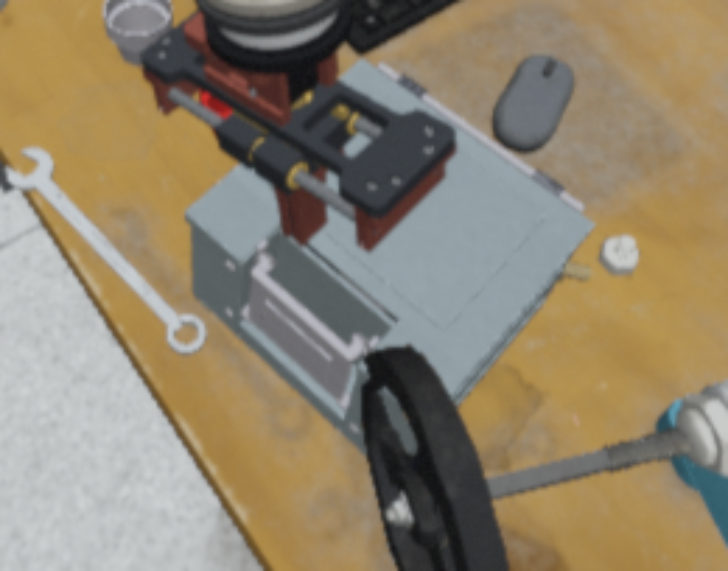

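View pics/g_t.png

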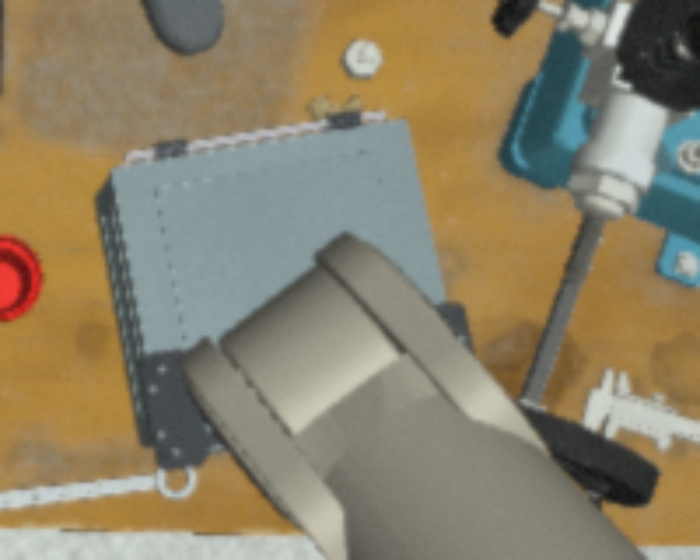

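Run:
```python
from h import *
im=cv2.imread('pics/g_s.png'); o,T=tool()
f=lambda X:tuple(int(v) for v in ((proj('side',X)-180)*2.8).round())
for X in [(-97,102,127),(-97,50,127),(-55,50,127),(-55,-50,127),(95,102,127),(95,-102,127),(-89,44,120),(-89,-44,120)]:
    cv2.circle(im,f(c2w(*X)),3,(0,255,255),1)
for x in(-10,10):
  for y in(-13.5,13.5):
    cv2.circle(im,f(o['tool_pos']+T@np.array([x,y,0])/1e3),3,(0,255,0),1)
cv2.imwrite('pics/g_s2.png',im)
```

```text
(no output)
```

View pics/g_s2.png

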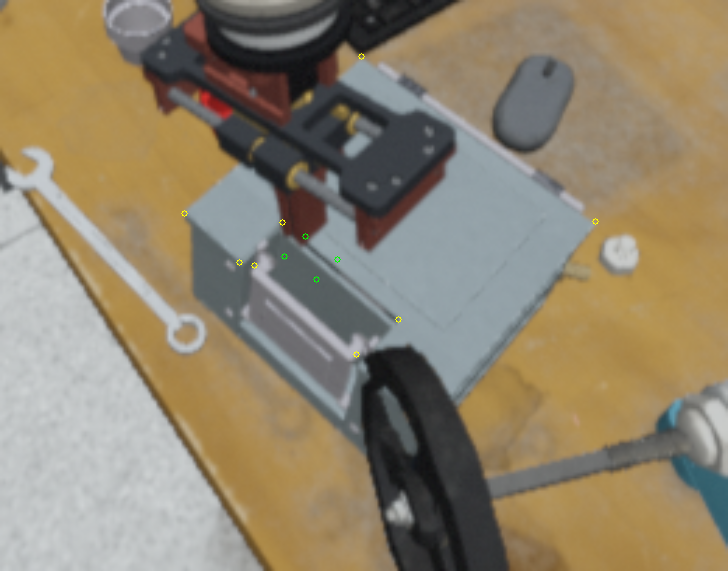

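Run:
```python
from h import *
im=robot.camera('side'); st()
cv2.imwrite('pics/h_s.png',cv2.resize(im[230:300,250:340],None,fx=8,fy=8,interpolation=cv2.INTER_CUBIC))
w=robot.camera('wrist'); cv2.imwrite('pics/h_w.png',cv2.resize(w[120:300,150:360],None,fx=3.3,fy=3.3,interpolation=cv2.INTER_CUBIC))
o,T=tool(); print((proj('wrist',o['tool_pos'])-[150,120])*3.3,(proj('side',o['tool_pos'])-[250,230])*8)
```

```text
t 4.05 case mm [-70.4366  12.826  149.2359] w [0.4435 0.0445 0.1492] F [ 0.4304 -0.0438  0.1311] g 6.706797133445587e-05
T [[0.982, 0.183, 0.041], [0.187, -0.961, -0.203], [0.002, 0.207, -0.978]]
q [ 0.0089  0.1875 -0.4657  2.1047  0.353   0.9533 -2.0528]
[337.5463 354.996 ] [327.4992 329.2589]
```

View pics/h_s.png

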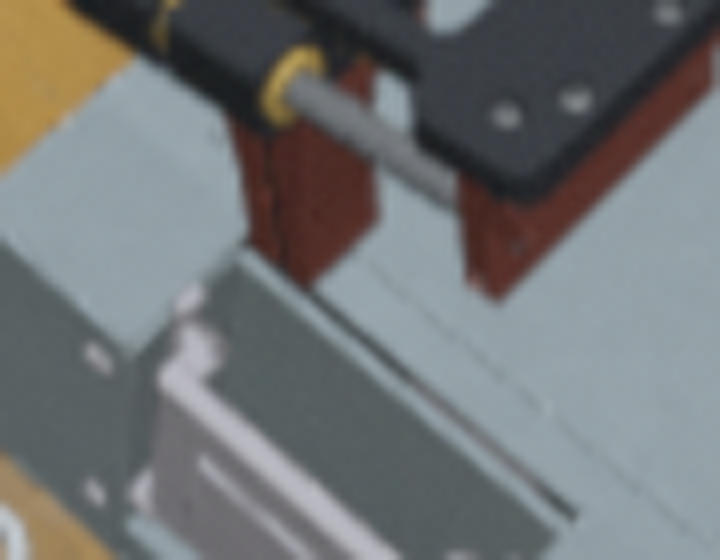

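View pics/h_w.png

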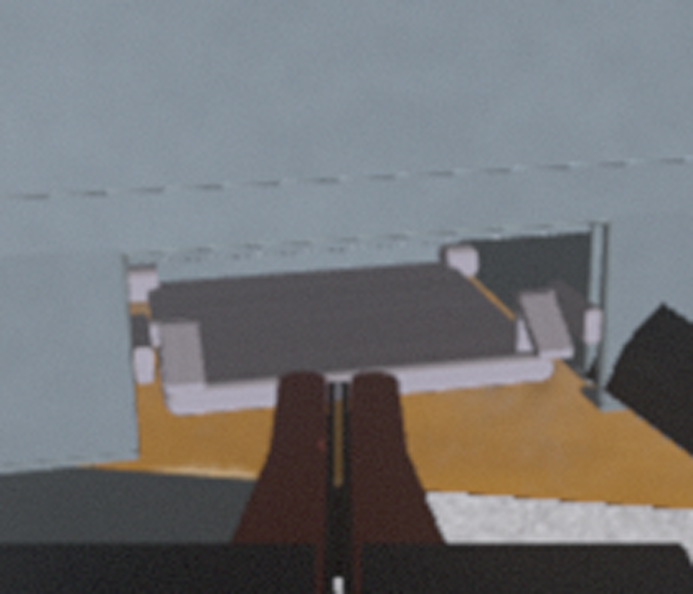

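Run:
```python
from h import *
st()
o,T=tool()
for h in(0,10,16,20):
  print('h',h)
  for x,y in((-12,-8.5),(-12,8.5),(12,8.5),(-10,10),(10,10),(10,0)):
    X=o['tool_pos']+T@np.array([x,y,-h])/1e3
    print(x,y,'side',(proj('side',X)-[250,230])*8,'wrist',(proj('wrist',X)-[150,120])*3.3)
```

```text
t 4.1 case mm [-70.1707  13.0665 149.4085] w [0.4437 0.0448 0.1494] F [-0.4915  0.4058 -0.0131] g 0.0005708837792137874
T [[0.982, 0.183, 0.042], [0.187, -0.961, -0.203], [0.003, 0.207, -0.978]]
q [ 0.0086  0.1872 -0.4661  2.1045  0.3534  0.953  -2.0534]
h 0
-12 -8.5 side [263.5979 343.4522] wrist [292.907  413.6915]
-12 8.5 side [320.2845 384.7226] wrist [382.2482 413.627 ]
12 8.5 side [391.343  315.0783] wrist [383.6707 294.3479]
-10 10 side [331.3865 382.5208] wrist [390.2676 403.9755]
10 10 side [390.6123 324.3541] wrist [391.6714 304.5841]
10 0 side [356.8685 300.8047] wrist [337.5196 304.6235]
h 10
-12 -8.5 side [259.2516 316.9553] wrist [290.891  437.2103]
-12 8.5 side [316.4553 358.2281] wrist [384.3641 437.1429]
12 8.5 side [388.3009 288.3167] wrist [385.9284 312.9748]
-10 10 side [327.6722 356.0035] wrist [392.7613 427.11  ]
10 10 side [387.5542 297.6126] wrist [394.3043 323.6456]
10 0 side [353.4974 274.0713] wrist [337.5683 323.6868]
h 16
-12 -8.5 side [256.6011 300.7964] wrist [289.5894 452.3955]
-12 8.5 side [314.1195 342.0665] wrist [385.7302 452.3263]
12 8.5 side [386.4457 271.9966] wrist [387.3898 325.0321]
-10 10 side [325.4065 339.828 ] wrist [394.3718 442.0502]
10 10 side [385.6892 281.304 ] wrist [396.0083 335.9815]
10 0 side [351.4418 257.7702] wrist [337.5999 336.0238]
h 20
-12 -8.5 side [254.8158 289.9129] wrist [288.6796 463.0099]
-12 8.5 side [312.546  331.1794] wrist [386.6852 462.9394]
12 8.5 side [385.1962 261.0047] wrist [388.4131 333.4743]
-10 10 side [323.8802 328.9315] wrist [395.4976 452.4947]
10 10 side [384.4331 270.3195] wrist [397.2011 344.6175]
10 0 side [350.0575 246.7917] wrist [337.622  344.6607]
```

Run:
```python
from h import *
o,T=tool()
for h in(40,60,80,100):
  for x,y in((-37,89),(37,89),(-37,60),(-20,60)):
    X=o['tool_pos']+T@np.array([x,y,-h])/1e3
    print(h,x,y,'side8',(proj('side',X)-[250,230])*8)
# initial wrist pic
K=P('wrist')[0]
c=np.array([.0806,.0001,-.1981]); fwd=np.array([-.2902,0,.957]); right=np.array([0,1.,0]); 
o,T=tool(); R=P('wrist')[1]; print('cam axes in tool',(R@T).round(3))
Rt=R@T
for h in(0,19,38):
  for y in(-44,44,-57):
   for x in(-10,10):
    q=K@(Rt@(np.array([x,y,-h])/1e3-c)); print('init wrist h',h,'x',x,'y',y,q[:2]/q[2])
```

```text
40 -37 89 side8 [530.6511 577.9312]
40 37 89 side8 [761.4291 329.2413]
40 -37 60 side8 [414.3328 492.0331]
40 -20 60 side8 [469.6252 435.2223]
60 -37 89 side8 [526.7859 520.6127]
60 37 89 side8 [763.0544 269.5499]
60 -37 60 side8 [407.8574 434.4754]
60 -20 60 side8 [464.5171 377.1223]
80 -37 89 side8 [522.7289 460.4486]
80 37 89 side8 [764.7555 207.0699]
80 -37 60 side8 [401.0708 374.151 ]
80 -20 60 side8 [459.1669 316.2679]
100 -37 89 side8 [518.4654 397.2216]
100 37 89 side8 [766.5381 141.6012]
100 -37 60 side8 [393.95   310.8555]
100 -20 60 side8 [453.5569 252.4584]
cam axes in tool [[-0.001  1.    -0.   ]
 [-0.957 -0.001 -0.29 ]
 [-0.29  -0.     0.957]]
init wrist h 0 x -10 y -44 [181.651  242.5131]
init wrist h 0 x 10 y -44 [179.682  212.3935]
init wrist h 0 x -10 y 44 [322.1895 242.4116]
init wrist h 0 x 10 y 44 [324.1059 212.2886]
init wrist h 0 x -10 y -57 [160.8902 242.5281]
init wrist h 0 x 10 y -57 [158.3472 212.409 ]
init wrist h 19 x -10 y -44 [175.184  256.4238]
init wrist h 19 x 10 y -44 [172.8327 223.8714]
init wrist h 19 x -10 y 44 [328.6477 256.3133]
init wrist h 19 x 10 y 44 [330.9411 223.7568]
init wrist h 19 x -10 y -57 [152.5139 256.4401]
init wrist h 19 x 10 y -57 [149.4765 223.8883]
init wrist h 38 x -10 y -44 [167.4071 273.1522]
init wrist h 38 x 10 y -44 [164.5497 237.7519]
init wrist h 38 x -10 y 44 [336.4141 273.0311]
init wrist h 38 x 10 y 44 [339.2072 237.6257]
init wrist h 38 x -10 y -57 [142.4409 273.1701]
init wrist h 38 x 10 y -57 [138.7489 237.7706]
```

Run:
```python
import cv2
a=cv2.imread('pics/a_wrist.png'); cv2.imwrite('pics/a_w2.png',cv2.resize(a[200:384,100:420],None,fx=2.4,fy=2.4,interpolation=cv2.INTER_CUBIC))
```

```text
(no output)
```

View pics/a_w2.png

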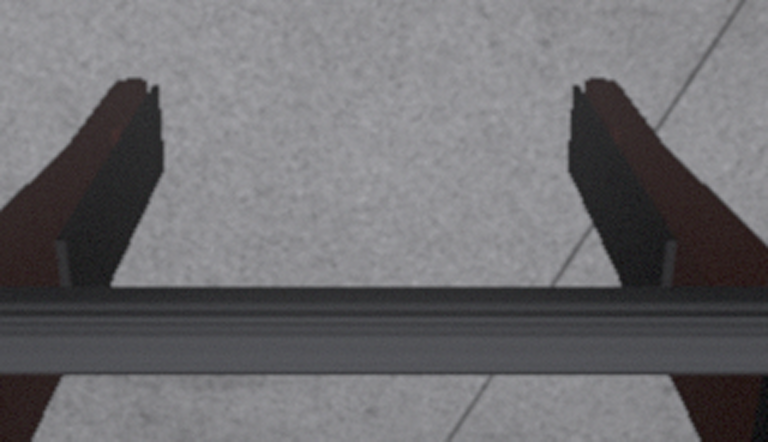

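The cameras disagree with the spec. Both the side and the wrist view put the visible fingertips about 38 mm behind the reported TCP. I'll test this by touch: go down to TCP z 0.102 in the pocket in small steps, watch the force, and look again.

Request:
send_rows([
  [[0,0,0,-1,-4,17,0],[0,0,0,-1,-4,17,0],[0,0,0,0,-2,12,0],[0,0,0,0,0,0,0],[0,0,0,0,0,0,0]],
])

```text
time: 4.6
tool_pos: [0.4409, 0.045, 0.1013]
ee_rot: [0.104, 0.99, 0.094, 0.01]
force: [-0.2, 0.2, -0.2]
gripper_width: 0.0005
```

Run:
```python
from h import *
st()
im=robot.camera('side')
cv2.imwrite('pics/i_s.png',cv2.resize(im[220:310,240:360],None,fx=6,fy=6,interpolation=cv2.INTER_CUBIC))
w=robot.camera('wrist'); cv2.imwrite('pics/i_w.png',cv2.resize(w[120:300,150:360],None,fx=3.3,fy=3.3,interpolation=cv2.INTER_CUBIC))
```

```text
t 4.6 case mm [-72.9061  13.7599 101.2708] w [0.4409 0.045  0.1013] F [-0.1968  0.2012 -0.1798] g 0.0005465448451180979
T [[0.982, 0.184, 0.04], [0.188, -0.961, -0.204], [0.001, 0.208, -0.978]]
q [-0.0162  0.2587 -0.4538  2.1549  0.4218  0.8556 -2.1364]
```

View pics/i_s.png

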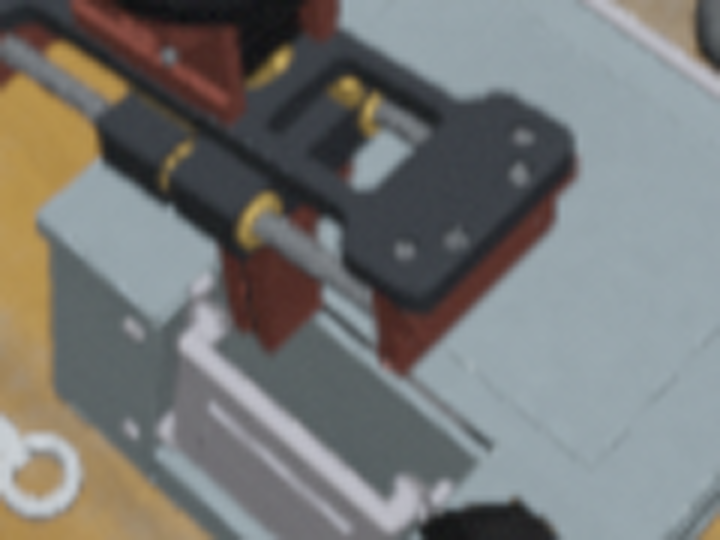

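View pics/i_w.png

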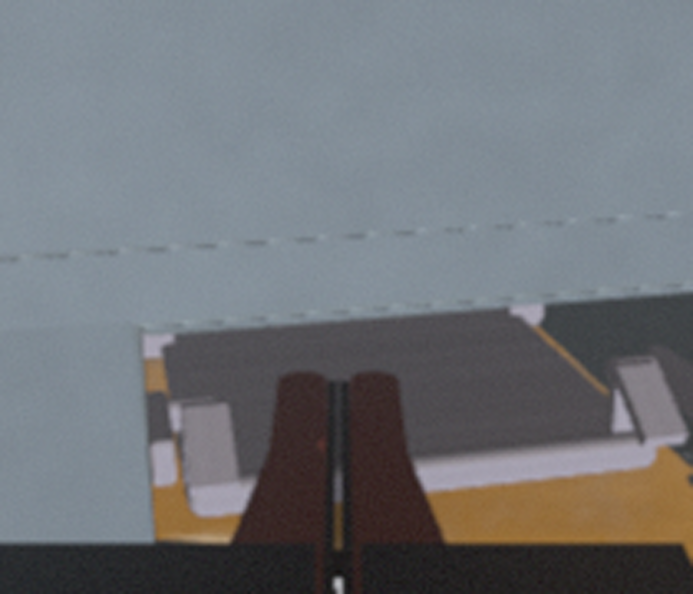

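The picture still puts the tips above the bead, and there is no contact force. A small pull here will settle it: if the tips really are at the TCP, the paddle will move.

Request:
send_rows([
  [[0,0,0,-7,0,0,0],[0,0,0,-8,0,0,0],[0,0,0,0,0,0,0],[0,0,0,0,0,0,0]],
])

```text
time: 5.1
tool_pos: [0.4254, 0.0419, 0.1008]
ee_rot: [0.104, 0.99, 0.094, 0.01]
force: [0.2, -0.6, 0.4]
gripper_width: 0.0004
```

Run:
```python
from h import *
st()
im=robot.camera('side')
cv2.imwrite('pics/j_s.png',cv2.resize(im[220:310,240:360],None,fx=6,fy=6,interpolation=cv2.INTER_CUBIC))
```

```text
t 5.1 case mm [-88.7041  13.8035 100.7772] w [0.4254 0.0419 0.1008] F [ 0.1824 -0.6276  0.3519] g 0.0003594559361596262
T [[0.982, 0.184, 0.04], [0.189, -0.961, -0.204], [0.0, 0.208, -0.978]]
q [-0.0138  0.2356 -0.4598  2.1877  0.414   0.8445 -2.1396]
```

View pics/j_s.png

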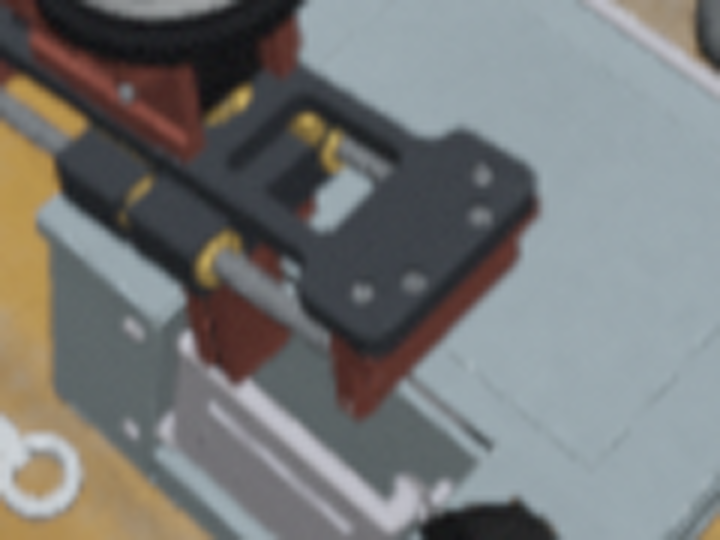

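The paddle didn't move and there was no force, so the real tips sit about 38 mm behind the reported TCP. I'll allow for that from here: go back over the pocket, then 36 mm further in.

Request:
send_rows([
  [[0,0,0,9,0,0,0],[0,0,0,8,0,0,0],[0,0,0,0,0,0,0],[0,0,0,0,0,12,0],[0,0,0,0,0,12,0],[0,0,0,0,0,12,0],[0,0,0,0,0,0,0]],
])

```text
time: 5.85
tool_pos: [0.4419, 0.0368, 0.0633]
ee_rot: [0.104, 0.99, 0.094, 0.008]
force: [-0.3, 0.3, 0.1]
gripper_width: 0.0006
```

Run:
```python
from h import *
st()
im=robot.camera('side')
cv2.imwrite('pics/k_s.png',cv2.resize(im[220:310,240:360],None,fx=6,fy=6,interpolation=cv2.INTER_CUBIC))
```

```text
t 5.85 case mm [-73.5749   5.5314  63.2557] w [0.4419 0.0368 0.0633] F [-0.345   0.2903  0.0722] g 0.0006410146466013778
T [[0.982, 0.185, 0.035], [0.188, -0.96, -0.205], [-0.004, 0.208, -0.978]]
q [-0.0279  0.3243 -0.4281  2.184   0.486   0.7803 -2.1901]
```

View pics/k_s.png

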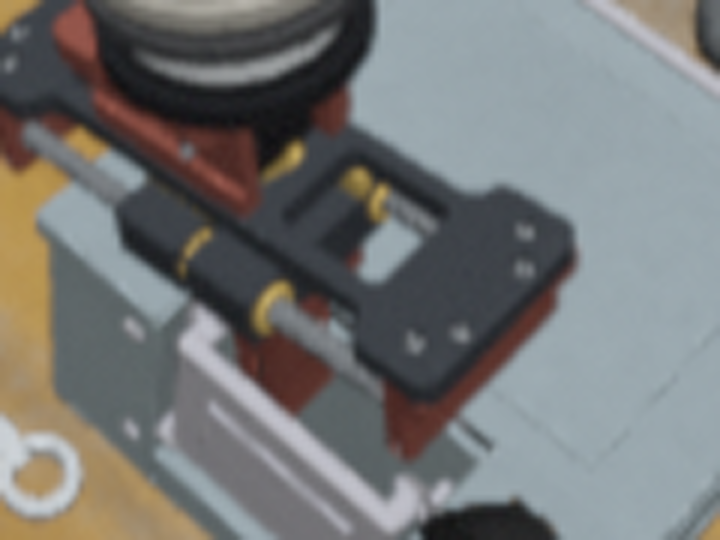

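Request:
send_rows([
  [[0,0,0,-5,0,0,0],[0,0,0,-5,0,0,0],[0,0,0,-5,0,0,0],[0,0,0,-5,0,0,0],[0,0,0,-3,0,0,0],[0,0,0,0,0,0,0]],
])

```text
time: 6.5
tool_pos: [0.4217, 0.0344, 0.0659]
ee_rot: [0.104, 0.99, 0.094, 0.011]
force: [1.0, 3.5, 2.5]
gripper_width: 0.0004
```

Run:
```python
from h import *
st()
im=robot.camera('side')
cv2.imwrite('pics/l_s.png',cv2.resize(im[200:310,200:360],None,fx=4.8,fy=4.8,interpolation=cv2.INTER_CUBIC))
```

```text
t 6.5 case mm [-93.8509   7.1755  65.9087] w [0.4217 0.0344 0.0659] F [1.0319 3.5109 2.4623] g 0.0004329711616918489
T [[0.982, 0.185, 0.041], [0.189, -0.961, -0.203], [0.002, 0.207, -0.978]]
q [-0.0256  0.2876 -0.4383  2.2297  0.477   0.7626 -2.1981]
```

View pics/l_s.png

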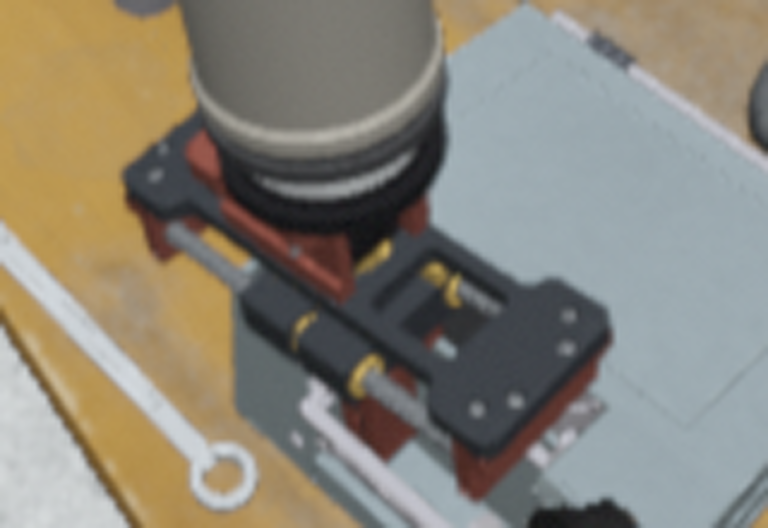

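The paddle has swung out and the lid has started to rise beneath the gripper. I'll back out upwards.

Request:
send_rows([
  [[0,0,0,0,0,-15,0],[0,0,0,0,0,-25,0],[0,0,0,0,0,-30,0],[0,0,0,0,0,-30,0],[0,0,0,0,0,-30,0],[0,0,0,0,-15,-30,0],[0,0,0,0,-20,-30,0.5],[0,0,0,0,-30,-25,1],[0,0,0,0,-40,-10,1],[0,0,0,0,-40,0,1],[0,0,0,0,-40,0,1]],
])

```text
time: 7.65
tool_pos: [0.3773, 0.2572, 0.2466]
ee_rot: [0.105, 0.99, 0.093, 0.009]
force: [0.9, 0.6, -1.2]
gripper_width: 0.0369
```

Run:
```python
from h import *
st()
im=robot.camera('side')
cv2.imwrite('pics/m_s.png',im)
```

```text
t 7.65 case mm [-93.3335 234.3718 246.6254] w [0.3773 0.2572 0.2466] F [ 0.9313  0.5828 -1.2312] g 0.03686697320629196
T [[0.982, 0.183, 0.038], [0.187, -0.96, -0.206], [-0.001, 0.21, -0.978]]
q [-0.2658  0.186  -0.677   1.8795  0.2812  1.2771 -2.429 ]
```

View pics/m_s.png

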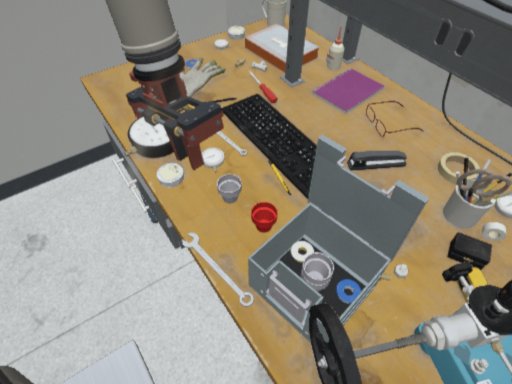

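The side view shows the lid standing open and the paddle home again. The nested cups are at (317,268), the loose steel cup is still at (230,187) and the red one at (264,216). Next I'll take out the tilt and look down on the steel cup.

Request:
send_rows([
  [[6,0,0,0,0,0,1],[6,0,0,0,0,0,1],[0,0,0,34,-14.5,0,1],[0,0,0,34,-14.5,0,1],[0,0,0,34,-14.5,0,1],[0,0,0,34,-14.5,0,1],[0,0,0,34,-14.5,0,1],[0,0,0,0,0,0,1],[0,0,0,0,0,0,1]],
])

```text
time: 8.6
tool_pos: [0.5306, 0.3594, 0.2454]
ee_rot: [0.001, 0.996, 0.095, -0.002]
force: [-0.1, 0.8, -0.8]
gripper_width: 0.0883
```

Run:
```python
from h import *
st()
p=P('wrist'); np.savez('w2.npz',K=p[0],R=p[1],t=p[2])
im=robot.camera('wrist'); cv2.imwrite('pics/n_w.png',im)
print('expected',proj('wrist',[.499,.358,.06]))
```

```text
t 8.6 case mm [ 77.2252 304.2432 245.3572] w [0.5306 0.3594 0.2454] F [-0.0871  0.8159 -0.8353] g 0.0883265490560946
T [[0.982, 0.188, -0.003], [0.188, -0.982, -0.002], [-0.004, 0.002, -1.0]]
q [-0.2555  0.4441 -0.6102  1.5363  0.2616  1.2482 -2.2857]
expected [247.9503 191.3916]
```

View pics/n_w.png

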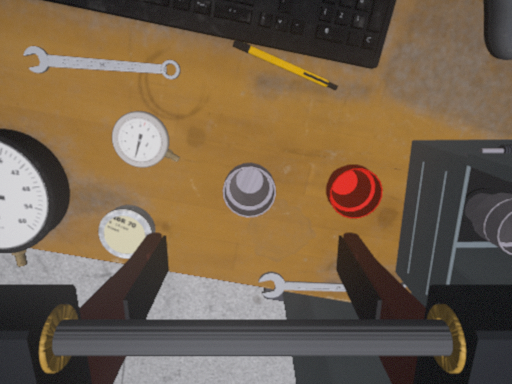

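The wrist view shows the steel cup at (249,190), the red one at (354,190), the gauge at (140,139) and the tin at (127,231). I'll fit the rim now.

Run:
```python
from h import *
im=cv2.imread('pics/n_w.png'); d=np.load('w2.npz'); p=(d['K'],d['R'],d['t'])
hsv=cv2.cvtColor(im,cv2.COLOR_BGR2HSV)
x0,y0=210,150; s=hsv[y0:235,x0:290]; m=(s[...,1]<90).astype(np.uint8)
cs,_=cv2.findContours(m,cv2.RETR_EXTERNAL,cv2.CHAIN_APPROX_NONE); c=max(cs,key=cv2.contourArea)
(ex,ey),ax,an=cv2.fitEllipse(cv2.convexHull(c)); ex+=x0;ey+=y0; print(ex,ey,ax,cv2.boundingRect(c))
X=onz('wrist',ex,ey,.06,p); print('cup',X,'expected dia px',.062*344.75/(p[1]@X+p[2])[2])
C=X; print('go above: grasp TCP (tips+38)',go([C[0],C[1],.2454]))
```

```text
248.84593963623047 190.2085304260254 (53.314910888671875, 54.537811279296875) (12, 13, 54, 55)
cup [0.5009 0.3573 0.06  ] expected dia px 53.59153309265421
go above: grasp TCP (tips+38) [-29.2345  -3.6321   0.6559]
```

Request:
send_rows([
  [[0,0,0,-15,-2,30,1],[0,0,0,-14,-2,40,1],[0,0,0,0,0,40,1],[0,0,0,0,0,40,1],[0,0,0,0,0,20,1],[0,0,0,0,0,0,1]],
])

```text
time: 9.25
tool_pos: [0.4995, 0.3558, 0.0743]
ee_rot: [0.002, 0.995, 0.095, -0.003]
force: [-0.8, -0.2, 0.0]
gripper_width: 0.0876
```

Run:
```python
from h import *
st(); print(go([.5005,.3577,0]))
im=robot.camera('wrist'); cv2.imwrite('pics/o_w.png',im)
```

```text
t 9.25 case mm [ 46.0025 306.8798  74.328 ] w [0.4995 0.3558 0.0743] F [-0.7954 -0.1879  0.0494] g 0.08757700404194702
T [[0.982, 0.189, -0.005], [0.189, -0.982, -0.005], [-0.006, 0.004, -1.0]]
q [-0.3042  0.5677 -0.5657  1.7693  0.3708  0.9197 -2.4101]
[ 1.7411 -1.9533 74.3125]
```

View pics/o_w.png

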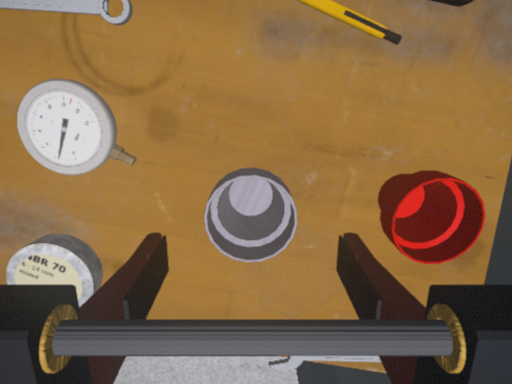

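Run:
```python
from h import *
print(onz('wrist',251,214.5,.06), proj('wrist',[.5005,.3577,.06]))
```

```text
[0.5033 0.3586 0.06  ] [251.5562 218.5768]
```

Request:
send_rows([
  [[0,0,0,1,-1,25,1],[0,0,0,1,0,25,1],[0,0,0,0,0,16,1],[0,0,0,0,0,8,1],[0,0,0,0,0,0,0.75],[0,0,0,0,0,0,0.6],[0,0,0,0,0,0,0.5],[0,0,0,0,0,0,0.5],[0,0,0,0,0,0,0.5]],
])

```text
time: 10.2
tool_pos: [0.5048, 0.3602, 0.0041]
ee_rot: [0.0, 0.996, 0.094, 0.001]
force: [-1.1, -2.0, 6.0]
gripper_width: 0.0623
```

Run:
```python
from h import *
st()
im=robot.camera('side'); cv2.imwrite('pics/p_s.png',cv2.resize(im[100:260,130:330],None,fx=3.5,fy=3.5,interpolation=cv2.INTER_CUBIC))
```

```text
t 10.2 case mm [ 52.0536 310.1619   4.0521] w [0.5048 0.3602 0.0041] F [-1.131  -2.0449  6.0178] g 0.062289037084339346
T [[0.982, 0.188, 0.001], [0.188, -0.982, 0.0], [0.001, 0.0, -1.0]]
q [-0.3415  0.6617 -0.5193  1.7969  0.4408  0.7992 -2.4642]
```

View pics/p_s.png

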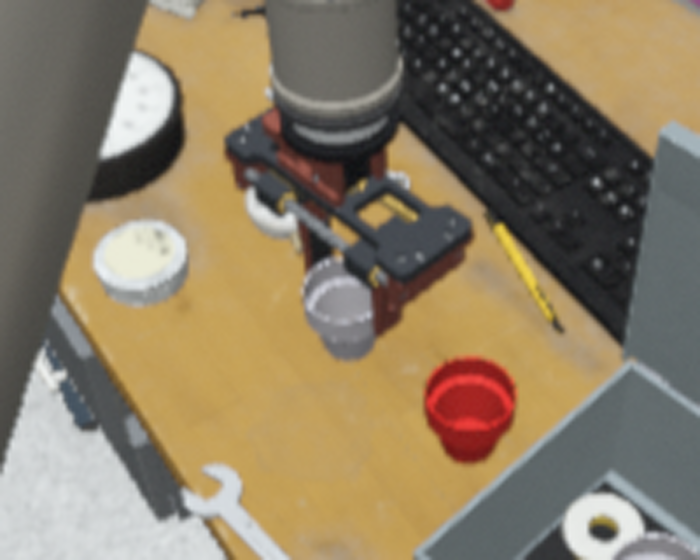

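Run:
```python
from h import *
im=robot.camera('side'); cv2.imwrite('pics/q_s.png',cv2.resize(im[140:210,190:280],None,fx=8,fy=8,interpolation=cv2.INTER_CUBIC))
im=robot.camera('wrist'); cv2.imwrite('pics/q_w.png',im)
st()
o,T=tool()
for x,y,h in((-10,31,38),(10,31,38),(-10,39,38),(10,39,38)):
    print(x,y,(proj('side',o['tool_pos']+T@np.array([x,y,-h])/1e3)-[190,140])*8)
print('rim c, bottom c',(proj('side',[.5005,.3577,.06])-[190,140])*8,(proj('side',[.5005,.3577,.0])-[190,140])*8)
```

```text
t 10.35 case mm [ 52.06   310.1673   4.0858] w [0.5048 0.3602 0.0041] F [-0.9488 -1.7894  5.4188] g 0.06203787028281649
T [[0.982, 0.188, 0.001], [0.188, -0.982, 0.0], [0.001, 0.0, -1.0]]
q [-0.3415  0.6617 -0.5193  1.7968  0.4408  0.7992 -2.4642]
-10 31 [368.5652 432.5952]
10 31 [415.1114 397.7452]
-10 39 [386.2004 446.757 ]
10 39 [432.7562 411.6289]
rim c, bottom c [314.6745 335.2306] [324.372  455.8395]
```

View pics/q_s.png

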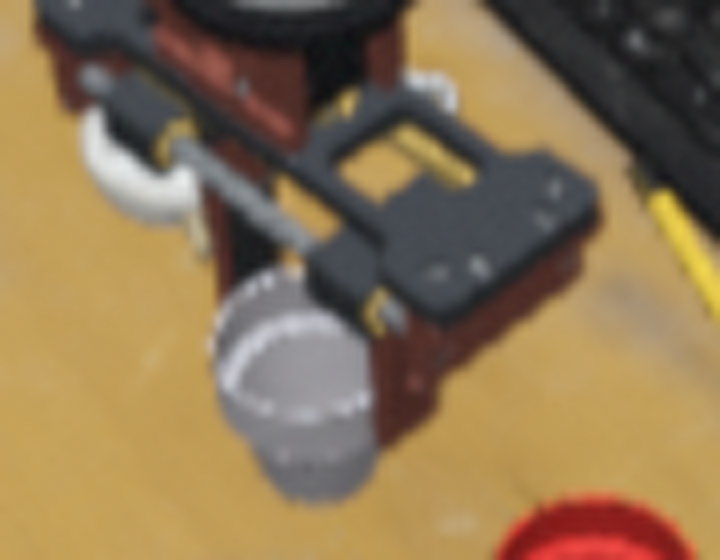

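View pics/q_w.png

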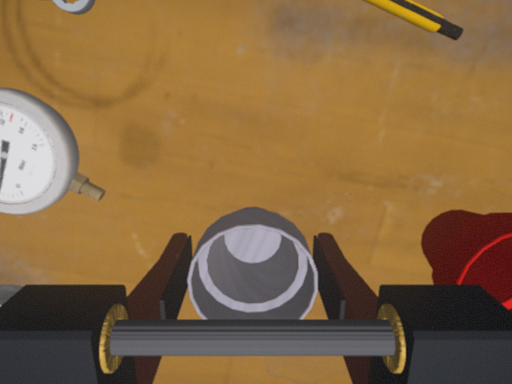

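The cup is held: the opening is 62 mm, which is the collar diameter, and the tip height matches the 38 mm offset. The steady 5 to 6 N upward is the cup being pressed lightly on the bench. I'll lift and carry it to above the seat.

Request:
send_rows([
  [[0,0,0,0,0,-10,0.5],[0,0,0,0,0,-25,0.5],[0,0,0,0,0,-35,0.5],[0,0,0,0,0,-35,0.5],[0,0,0,0,0,-35,0.5],[0,0,0,0,0,-35,0.5],[0,0,0,0,0,-15,0.5],[0,0,0,0,0,0,0.5]],
])

```text
time: 11.15
tool_pos: [0.5049, 0.3614, 0.1953]
ee_rot: [-0.001, 0.996, 0.095, 0.002]
force: [-0.4, 0.8, -1.2]
gripper_width: 0.0619
```

Run:
```python
from h import *
st()
im=robot.camera('side'); cv2.imwrite('pics/r_s.png',cv2.resize(im[60:260,120:340],None,fx=3,fy=3,interpolation=cv2.INTER_CUBIC))
```

```text
t 11.15 case mm [ 52.3759 311.2774 195.2865] w [0.5049 0.3614 0.1953] F [-0.4319  0.7767 -1.1503] g 0.06194841558743388
T [[0.982, 0.188, 0.004], [0.188, -0.982, 0.003], [0.004, -0.002, -1.0]]
q [-0.2652  0.4466 -0.6163  1.653   0.2809  1.1273 -2.3369]
```

View pics/r_s.png

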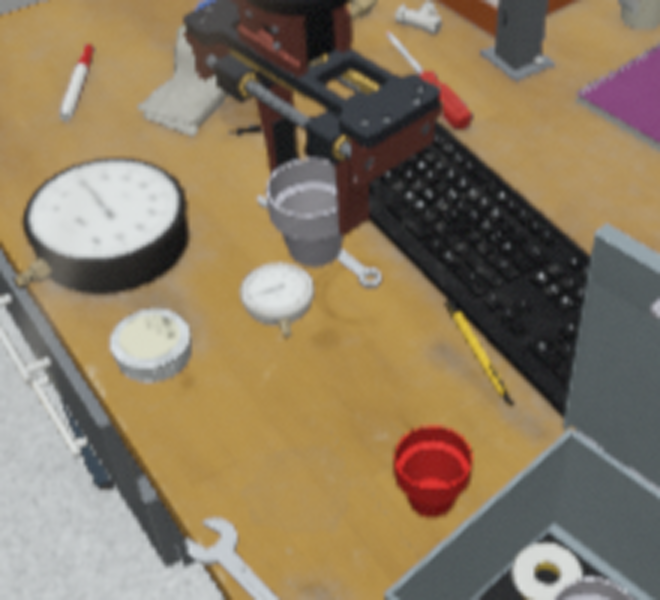

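The side view shows the cup hanging upright in the fingers at (305,210), with the gauge and the tin where they were. Now across to the case.

Request:
send_rows([
  [[0,0,0,-2,16,0,0.5],[0,0,0,-4,30,0,0.5],[0,0,0,-4,36,0,0.5],[0,0,0,-5,38,0,0.5],[0,0,0,-5,38,0,0.5],[0,0,0,-5,38,0,0.5],[0,0,0,-5,38,0,0.5],[0,0,0,-5,34,0,0.5],[0,0,0,-3,26,0,0.5],[0,0,0,-2,16,0,0.5],[0,0,0,0,0,0,0.5],[0,0,0,0,0,0,0.5]],
])

```text
time: 12.4
tool_pos: [0.522, 0.0479, 0.1917]
ee_rot: [-0.0, 0.996, 0.094, -0.001]
force: [-0.4, 0.7, -1.1]
gripper_width: 0.0622
```

Run:
```python
from h import *
st()
for n in('side','top','wrist'): cv2.imwrite(f'pics/s_{n}.png',robot.camera(n))
a=cv2.imread('pics/s_side.png'); cv2.imwrite('pics/s_side2.png',cv2.resize(a[130:350,220:440],None,fx=2.7,fy=2.7,interpolation=cv2.INTER_CUBIC))
```

```text
t 12.4 case mm [  7.1929   0.5861 191.6905] w [0.522  0.0479 0.1917] F [-0.3953  0.6674 -1.0782] g 0.06223653159699362
T [[0.982, 0.188, -0.002], [0.188, -0.982, 0.0], [-0.002, -0.001, -1.0]]
q [ 0.2524  0.2738 -0.5474  1.8765  0.1632  1.038  -1.7442]
```

View pics/s_side2.png

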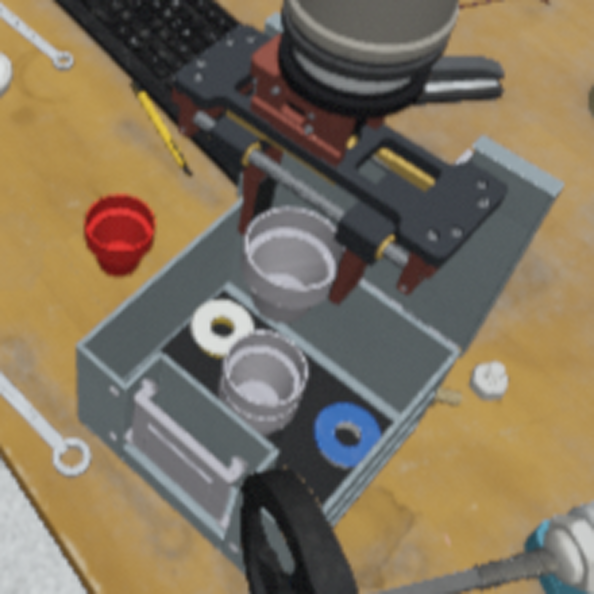

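View pics/s_wrist.png

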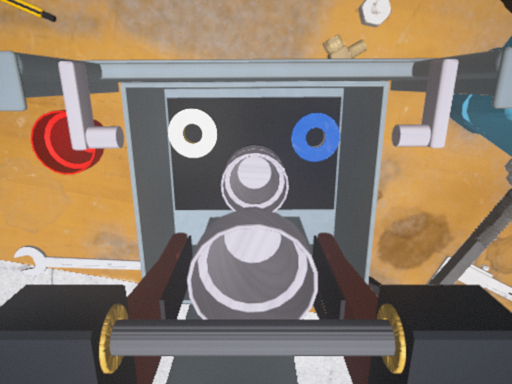

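View pics/s_top.png

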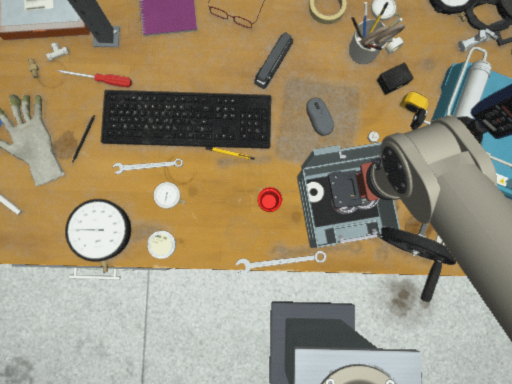

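Run:
```python
from h import *
o,T=tool(); K=P('side')
im=cv2.imread('pics/s_side2.png'); w=cv2.imread('pics/s_wrist.png')
fs=lambda X:tuple(int(v) for v in((proj('side',X)-[220,130])*2.7).round())
fw=lambda X:tuple(int(v) for v in proj('wrist',X).round())
def circ(img,f,c,r,col):
    for t in np.linspace(0,2*np.pi,50): cv2.circle(img,f(c+np.array([r*np.cos(t),r*np.sin(t),0])),0,col,-1)
mid=c2w(5,0,88)
circ(im,fs,mid,.031,(0,255,255)); circ(w,fw,mid,.031,(0,255,255))
lo=o['tool_pos']+T@np.array([-4.7,0,0])/1e3; lo[2]=o['tool_pos'][2]-.004+.06
circ(im,fs,lo,.031,(0,255,0)); circ(w,fw,lo,.031,(0,255,0))
cv2.imwrite('pics/t_s.png',im); cv2.imwrite('pics/t_w.png',cv2.resize(w[140:330,160:350],None,fx=3,fy=3))
```

```text
(no output)
```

View pics/t_s.png

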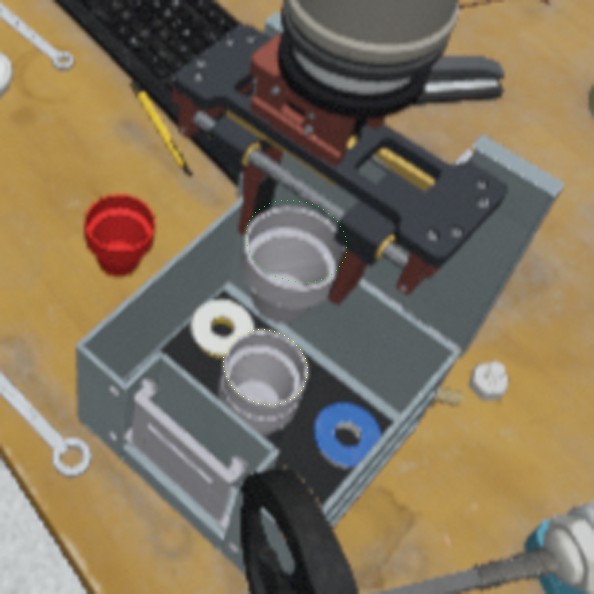

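View pics/t_w.png

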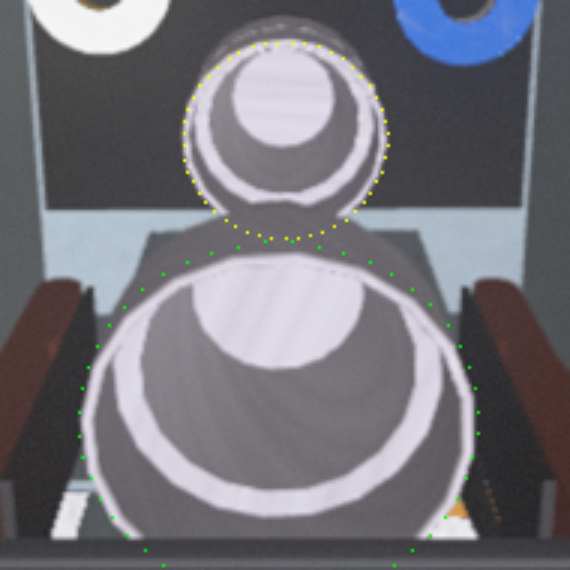

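Run:
```python
from h import *
from scipy.optimize import least_squares
o,T=tool()
ang=np.linspace(0,2*np.pi,360)
def ext(n,c):
    q=np.array([proj(n,c+.031*np.array([np.cos(t),np.sin(t),0]),PP[n]) for t in ang]); return q
PP={n:P(n) for n in('side','wrist')}
w=lambda u,v:(160+u/3-.33,140+v/3-.33)
s=lambda u,v:(220+u/2.7-.31,130+v/2.7-.31)
mw=dict(l=w(83,0)[0],r=w(473,0)[0],t=w(0,252)[1])
ms=dict(l=s(244,0)[0],r=s(341,0)[0],t=s(0,206)[1])
def res(p,use):
    c=o['tool_pos']+np.array(p)/1e3; r=[]
    for n,m in use:
        q=ext(n,c); r+=[q[:,0].min()-m['l'],q[:,0].max()-m['r'],q[:,1].min()-m['t']]
    return r
for use in([('wrist',mw)],[('side',ms)],[('wrist',mw),('side',ms)]):
    f=least_squares(res,[-4,0,56],args=(use,)); c=o['tool_pos']+f.x/1e3
    print(f.x,'tool',T.T@f.x,'rim case',w2c(c),np.round(f.fun,2))
```

```text
[-7.4202 -1.4138 52.7542] tool [ -7.5869  -0.0587 -52.7494] rim case [  0.5912   2.1745 245.3183] [-0. -0. -0.]
[ 5.5301  8.8749 32.2277] tool [  7.0985  -7.6799 -32.2273] rim case [ 15.3203   9.699  224.7917] [ 0.  0. -0.]
[-7.4733 -1.4047 52.6422] tool [ -7.6373  -0.0776 -52.6373] rim case [  0.5409   2.1939 245.2062] [ 0.01 -0.09  0.01 -0.65  0.88  0.09]
```

Request:
send_rows([
  [[0,0,0,2,1,0,0.5],[0,0,0,2.5,1,0,0.5],[0,0,0,0,0,15,0.5],[0,0,0,0,0,25,0.5],[0,0,0,0,0,25,0.5],[0,0,0,0,0,20,0.5],[0,0,0,0,0,12,0.5],[0,0,0,0,0,0,0.5],[0,0,0,0,0,0,0.5]],
])

```text
time: 13.45
tool_pos: [0.5285, 0.0475, 0.0965]
ee_rot: [-0.0, 0.996, 0.095, 0.0]
force: [1.3, 0.4, -0.2]
gripper_width: 0.0619
```

Run:
```python
from h import *
st()
a=robot.camera('side'); cv2.imwrite('pics/u_s.png',cv2.resize(a[180:330,240:400],None,fx=4,fy=4,interpolation=cv2.INTER_CUBIC))
a=robot.camera('wrist'); cv2.imwrite('pics/u_w.png',a)
```

```text
t 13.45 case mm [13.456  -1.1265 96.5248] w [0.5285 0.0475 0.0965] F [ 1.3422  0.3736 -0.2089] g 0.061920182365605356
T [[0.982, 0.189, 0.001], [0.189, -0.982, 0.0], [0.001, -0.0, -1.0]]
q [ 0.2106  0.3984 -0.5133  1.9579  0.2567  0.8481 -1.8214]
```

View pics/u_s.png

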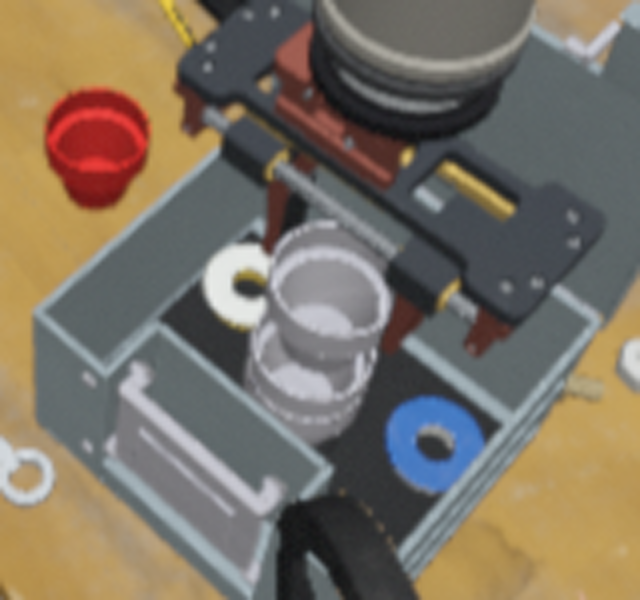

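View pics/u_w.png

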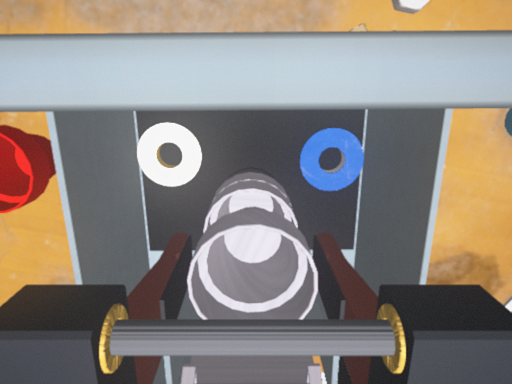

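Request:
send_rows([
  [[0,0,0,-1,-1,6,0.5],[0,0,0,0,0,8,0.5],[0,0,0,0,0,8,0.5],[0,0,0,0,0,4,0.5],[0,0,0,0,0,0,0.5],[0,0,0,0,0,0,0.5]],
])

```text
time: 14.15
tool_pos: [0.5267, 0.048, 0.0698]
ee_rot: [-0.0, 0.996, 0.095, -0.0]
force: [0.4, -0.3, -1.0]
gripper_width: 0.062
```

Run:
```python
from h import *
st()
a=robot.camera('side'); cv2.imwrite('pics/v_s.png',cv2.resize(a[220:300,280:360],None,fx=7.5,fy=7.5,interpolation=cv2.INTER_CUBIC))
```

```text
t 14.15 case mm [11.8253 -0.2733 69.8398] w [0.5267 0.048  0.0698] F [ 0.3559 -0.2579 -0.9879] g 0.06198854378580719
T [[0.982, 0.188, -0.0], [0.188, -0.982, 0.0], [-0.0, -0.0, -1.0]]
q [ 0.1948  0.4338 -0.499   1.981   0.2854  0.7953 -1.8483]
```

View pics/v_s.png

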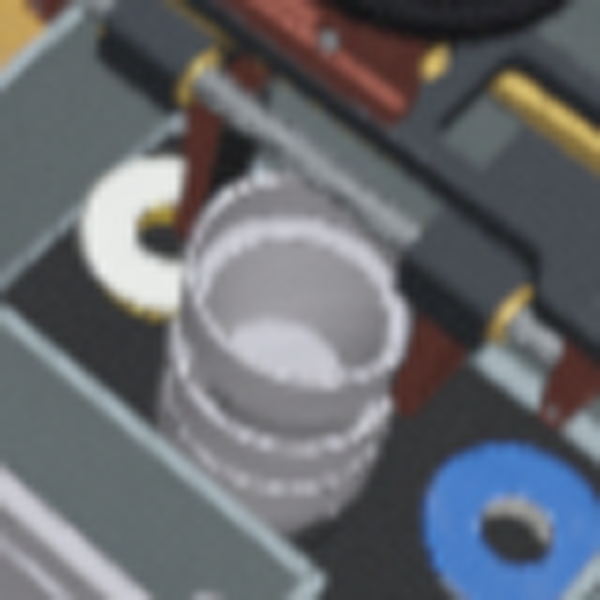

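Request:
send_rows([
  [[0,0,0,1,0,3,0.5],[0,0,0,0,0,3,0.5],[0,0,0,0,0,2,0.5],[0,0,0,0,0,0,0.5],[0,0,0,0,0,0,0.5]],
])

```text
time: 14.7
tool_pos: [0.5277, 0.0481, 0.0619]
ee_rot: [-0.0, 0.996, 0.095, -0.0]
force: [0.3, -0.7, -1.0]
gripper_width: 0.0621
```

Request:
send_rows([
  [[0,0,0,0,0,2,0.5],[0,0,0,0,0,0,0.5],[0,0,0,0,0,0,0.5]],
])

```text
time: 15.0
tool_pos: [0.5278, 0.0481, 0.06]
ee_rot: [0.0, 0.996, 0.095, -0.0]
force: [0.1, 0.7, -0.6]
gripper_width: 0.0621
```

Request:
send_rows([
  [[0,0,0,0,0,2,0.5],[0,0,0,0,0,0,0.5],[0,0,0,0,0,0,0.5]],
])

```text
time: 15.3
tool_pos: [0.5277, 0.0481, 0.0579]
ee_rot: [-0.0, 0.996, 0.095, -0.0]
force: [-0.0, 1.0, -1.9]
gripper_width: 0.0625
```

Request:
send_rows([
  [[0,0,0,0,0,2,0.5],[0,0,0,0,0,0,0.5],[0,0,0,0,0,0,0.5]],
])

```text
time: 15.6
tool_pos: [0.528, 0.0482, 0.056]
ee_rot: [-0.0, 0.996, 0.095, 0.0]
force: [1.8, 0.4, -0.1]
gripper_width: 0.062
```

Request:
send_rows([
  [[0,0,0,0,0,2,0.5],[0,0,0,0,0,0,0.5],[0,0,0,0,0,0,0.5]],
])

```text
time: 15.9
tool_pos: [0.5291, 0.0484, 0.0559]
ee_rot: [0.0, 0.996, 0.095, 0.001]
force: [-3.4, -1.8, 15.7]
gripper_width: 0.0619
```

Contact came exactly where a full nest should be: TCP 0.056 means the underside is at z 0.052, with 16 N up. I'll ease off, let go, and rise.

Request:
send_rows([
  [[0,0,0,0,0,-1.5,0.5],[0,0,0,0,0,0,0.6],[0,0,0,0,0,0,0.75],[0,0,0,0,0,0,0.9],[0,0,0,0,0,0,0.9],[0,0,0,0,0,0,0.9],[0,0,0,0,0,0,0.9]],
])

```text
time: 16.6
tool_pos: [0.5276, 0.0481, 0.0553]
ee_rot: [-0.0, 0.996, 0.095, -0.0]
force: [-0.4, -0.8, -0.6]
gripper_width: 0.0789
```

Run:
```python
from h import *
st()
a=robot.camera('side'); cv2.imwrite('pics/w_s.png',cv2.resize(a[220:300,280:360],None,fx=7.5,fy=7.5,interpolation=cv2.INTER_CUBIC))
```

```text
t 16.6 case mm [12.7016 -0.3231 55.2932] w [0.5276 0.0481 0.0553] F [-0.4163 -0.7784 -0.6323] g 0.0789030630042751
T [[0.982, 0.188, -0.0], [0.188, -0.982, -0.0], [-0.0, -0.0, -1.0]]
q [ 0.1852  0.456  -0.4892  1.9887  0.3024  0.7678 -1.8628]
```

View pics/w_s.png

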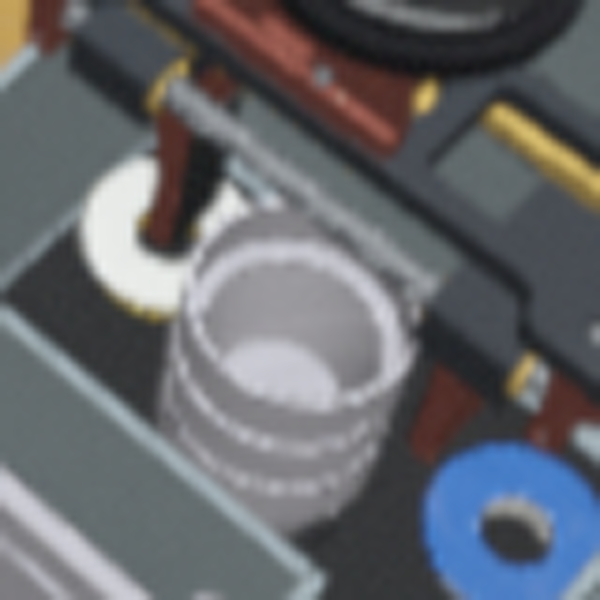

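The side view shows the cup seated, with the three rims evenly stepped and the fingers clear of it. I'll rise, close the fingers and go over to behind the open lid.

Request:
send_rows([
  [[0,0,0,0,0,-10,0.9],[0,0,0,0,0,-25,0.9],[0,0,0,0,0,-40,0.9],[0,0,0,0,0,-45,0.5],[0,0,0,0,0,-45,0],[0,0,0,0,0,-45,0],[0,0,0,0,0,-45,0],[0,0,0,0,0,-30,0],[0,0,0,0,0,0,0],[0,0,0,0,0,0,0]],
])

```text
time: 17.65
tool_pos: [0.5277, 0.0483, 0.3412]
ee_rot: [0.0, 0.996, 0.095, 0.001]
force: [-0.6, 0.6, -0.5]
gripper_width: 0.0268
```

Run:
```python
from h import *
st(); print(go(c2w(138,0,340)))
a=robot.camera('wrist'); cv2.imwrite('pics/x_w.png',a)
o,T=tool(); print('stack', [proj('wrist',c2w(5,0,z)) for z in(64,88,112)])
a=robot.camera('side'); cv2.imwrite('pics/x_s.png',a)
```

```text
t 17.65 case mm [ 12.8237  -0.1708 341.2473] w [0.5277 0.0483 0.3412] F [-0.5634  0.568  -0.4886] g 0.026770177257037564
T [[0.982, 0.189, 0.001], [0.189, -0.982, -0.0], [0.001, 0.0, -1.0]]
q [ 0.2812  0.1663 -0.56    1.6561  0.0909  1.3437 -1.674 ]
[125.1673  -1.3386   1.4273]
stack [array([251.9329, 157.1807]), array([251.9335, 160.5121]), array([251.9341, 164.1967])]
```

View pics/x_w.png

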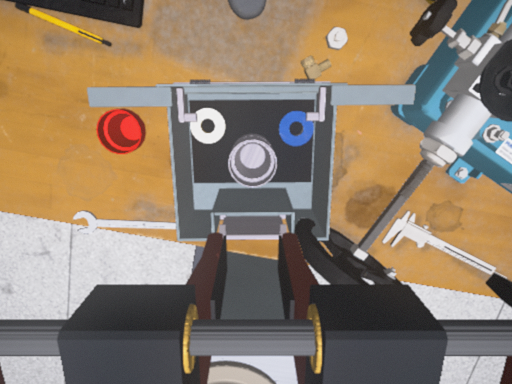

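View pics/x_s.png

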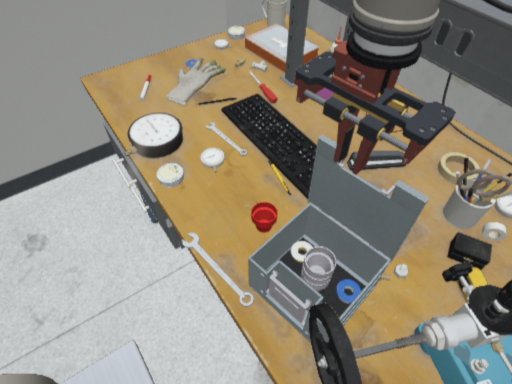

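Lid upright, cup stack centred at (253,160) in the wrist view and bystanders unmoved. On to the far side of the lid.

Request:
send_rows([
  [[0,0,0,20,0,0,0],[0,0,0,35,0,0,0],[0,0,0,35,-1,0,0],[0,0,0,35,0,0,0],[0,0,0,0,0,25,0],[0,0,0,0,0,35,0],[0,0,0,0,0,35,0],[0,0,0,0,0,25,0],[0,0,0,0,0,0,0],[0,0,0,0,0,0,0]],
])

```text
time: 18.75
tool_pos: [0.6498, 0.0727, 0.2199]
ee_rot: [-0.0, 0.996, 0.095, -0.001]
force: [0.6, 0.7, 0.8]
gripper_width: 0.0004
```

Run:
```python
from h import *
st(); 
a=robot.camera('side'); cv2.imwrite('pics/y_s.png',cv2.resize(a[40:300,240:500],None,fx=2.3,fy=2.3))
for th in(1.55,1.4,1.2,1.0,.8,.6,.4,.25,.12,.05,0):
    x=95-135*np.cos(th)+5*np.sin(th)+12; z=122+135*np.sin(th)+5*np.cos(th); print(th,round(x,1),'tcp z',round(z-38,1))
```

```text
t 18.75 case mm [137.3618  -0.4061 219.8958] w [0.6498 0.0727 0.2199] F [0.6205 0.7031 0.8171] g 0.000385758337381018
T [[0.982, 0.189, -0.002], [0.189, -0.982, 0.0], [-0.002, -0.0, -1.0]]
q [ 0.1699  0.4694 -0.5317  1.5409  0.2478  1.2011 -1.7858]
1.55 109.2 tcp z 219.1
1.4 89.0 tcp z 217.9
1.2 62.7 tcp z 211.6
1.0 38.3 tcp z 200.3
0.8 16.5 tcp z 184.3
0.6 -1.6 tcp z 164.4
0.4 -15.4 tcp z 141.2
0.25 -22.6 tcp z 122.2
0.12 -26.4 tcp z 105.1
0.05 -27.6 tcp z 95.7
0 -28.0 tcp z 89.0
```

View pics/y_s.png

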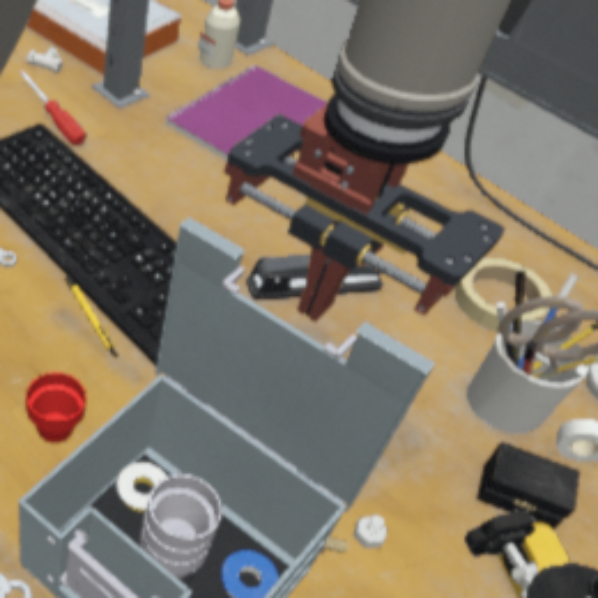

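Request:
send_rows([
  [[0,0,0,-14,0,0,0],[0,0,0,-14,0,0,0],[0,0,0,-10,0,1,0],[0,0,0,-10,0,1,0],[0,0,0,-13,0,3,0],[0,0,0,-13,0,3,0],[0,0,0,-12,0,6,0],[0,0,0,-12,0,6,0],[0,0,0,-11,0,8,0],[0,0,0,-11,0,8,0],[0,0,0,0,0,0,0]],
])

```text
time: 19.9
tool_pos: [0.5315, 0.0497, 0.1846]
ee_rot: [0.0, 0.996, 0.095, -0.0]
force: [1.5, 0.3, 3.4]
gripper_width: 0.0003
```

Run:
```python
from h import *
st(); 
a=robot.camera('side'); cv2.imwrite('pics/z_s.png',cv2.resize(a[100:340,220:460],None,fx=2.4,fy=2.4))
```

```text
t 19.9 case mm [ 16.814    0.4599 184.6416] w [0.5315 0.0497 0.1846] F [1.4647 0.3339 3.3711] g 0.00034480850571145453
T [[0.982, 0.188, -0.0], [0.188, -0.982, -0.001], [-0.0, 0.001, -1.0]]
q [ 0.2613  0.3001 -0.5666  1.8643  0.1868  1.0301 -1.7634]
```

View pics/z_s.png

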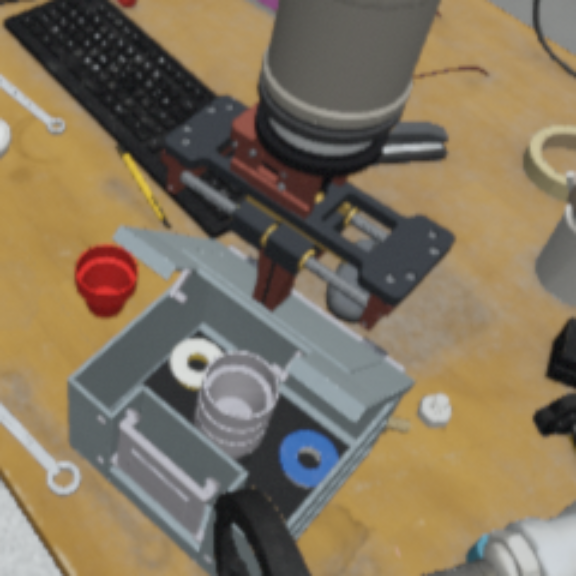

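The lid is coming down under the fingertip: the side view has it about half closed, with 3 to 4 N of contact. Continuing along the arc.

Request:
send_rows([
  [[0,0,0,-9,0,10,0],[0,0,0,-9,0,10,0],[0,0,0,-7,0,11.5,0],[0,0,0,-7,0,11.5,0],[0,0,0,-4,0,9.5,0],[0,0,0,-3,0,9.5,0],[0,0,0,-3,0,8,0],[0,0,0,-2,0,8,0],[0,0,0,0,0,0,0]],
])

```text
time: 20.85
tool_pos: [0.4886, 0.0418, 0.1055]
ee_rot: [-0.0, 0.996, 0.095, -0.001]
force: [2.8, -0.0, 2.7]
gripper_width: 0.0007
```

Run:
```python
from h import *
st(); 
a=robot.camera('side'); cv2.imwrite('pics/aa_s.png',cv2.resize(a[100:340,220:460],None,fx=2.4,fy=2.4))
```

```text
t 20.85 case mm [-26.7898   1.2497 105.5205] w [0.4886 0.0418 0.1055] F [ 2.8401 -0.0463  2.7375] g 0.0006611440015113536
T [[0.982, 0.189, -0.002], [0.189, -0.982, 0.0], [-0.002, -0.0, -1.0]]
q [ 0.2576  0.3305 -0.5549  2.036   0.2316  0.8368 -1.8107]
```

View pics/aa_s.png

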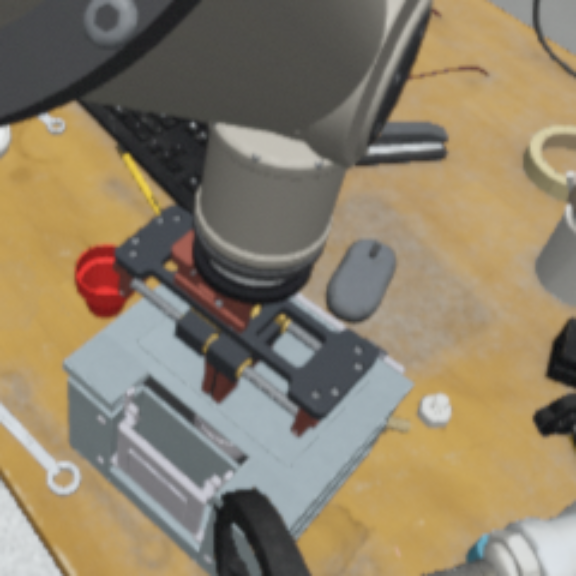

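Request:
send_rows([
  [[0,0,0,-1,0,5,0],[0,0,0,0,0,5,0],[0,0,0,0,0,4,0],[0,0,0,0,0,2,0],[0,0,0,0,0,0,0]],
])

```text
time: 21.4
tool_pos: [0.4874, 0.0416, 0.091]
ee_rot: [0.0, 0.996, 0.095, -0.001]
force: [-2.9, 0.1, 12.4]
gripper_width: 0.0003
```

Request:
send_rows([
  [[0,0,0,0,0,1.5,0],[0,0,0,0,0,1.5,0],[0,0,0,0,0,0,0],[0,0,0,0,0,0,0]],
])

```text
time: 21.8
tool_pos: [0.4875, 0.0415, 0.0899]
ee_rot: [0.001, 0.996, 0.095, -0.001]
force: [-10.0, -1.7, 35.4]
gripper_width: 0.0006
```

The jump to 35 N over about 1 mm is a hard stop, so the lid should be right down. I'll lift slowly and see whether it stays shut.

Request:
send_rows([
  [[0,0,0,0,0,-4,0],[0,0,0,0,0,-8,0],[0,0,0,0,0,-15,0],[0,0,0,0,0,-30,0],[0,0,0,0,0,-40,0],[0,0,0,0,0,-45,0],[0,0,0,0,0,-45,0],[0,0,0,0,0,-45,0],[0,0,0,15,0,-40,0],[0,0,0,20,0,-30,0],[0,0,0,0,0,0,0],[0,0,0,0,0,0,0]],
])

```text
time: 23.0
tool_pos: [0.5221, 0.0481, 0.3887]
ee_rot: [-0.0, 0.995, 0.095, -0.001]
force: [-0.5, 0.1, -0.8]
gripper_width: 0.0002
```

Run:
```python
from h import *
st()
b=robot.camera('wrist'); cv2.imwrite('pics/bb_w.png',b)
f=lambda X:tuple(int(v) for v in (proj('side',X)-[220,140]).round()*3)
a=robot.camera('side'); im=cv2.resize(a[140:340,220:420],None,fx=3,fy=3,interpolation=cv2.INTER_CUBIC)
for X in [(-97,102,127),(-97,50,127),(-55,50,127),(-55,-50,127),(-89,44,120),(-89,-44,120)]:
    q=(proj('side',c2w(*X))-[220,140])*3; cv2.circle(im,(int(q[0]),int(q[1])),3,(0,255,255),1)
cv2.imwrite('pics/bb_s.png',im)
```

```text
t 23.0 case mm [  7.3348   0.8146 388.745 ] w [0.5221 0.0481 0.3887] F [-0.5458  0.1255 -0.7695] g 0.0002442236576657607
T [[0.982, 0.189, -0.002], [0.189, -0.982, 0.0], [-0.002, -0.0, -1.0]]
q [ 0.3116  0.1434 -0.5901  1.58    0.0796  1.4442 -1.6649]
```

View pics/bb_s.png

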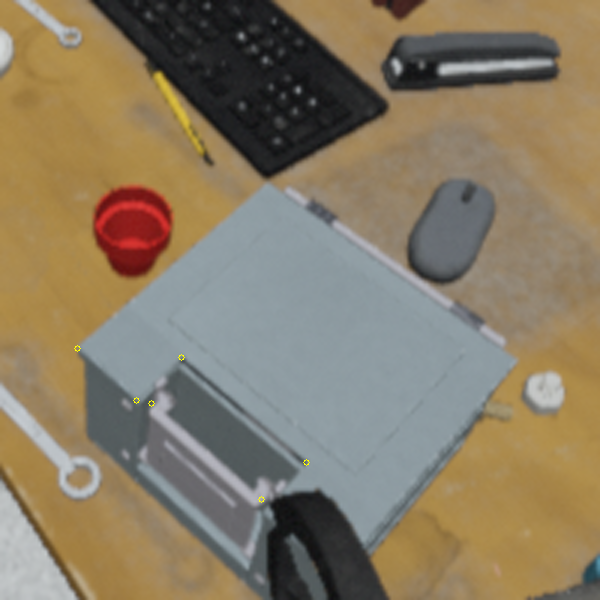

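View pics/bb_w.png

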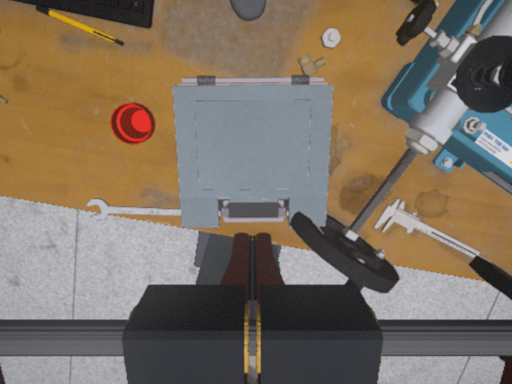

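Run:
```python
from h import *
a=cv2.imread('pics/a_side.png'); b=robot.camera('side'); t=robot.camera('top'); t0=cv2.imread('pics/a_top.png')
d=cv2.absdiff(a,b).max(2); print('side case region changed px',(d[200:330,240:395]>40).sum(),'gauge/tin',(d[140:190,150:225]>40).sum())
d=cv2.absdiff(t,t0).max(2); print('top gauge/tin',(d[175:265,140:185]>40).sum(),'red',(d[180:220,252:288]>40).sum())
g=lambda i:cv2.cvtColor(i,cv2.COLOR_BGR2GRAY).astype(np.float32)
print('lid shift px',cv2.phaseCorrelate(g(a)[235:300,245:310].copy(),g(b)[235:300,245:310].copy()))
st()
```

```text
side case region changed px 0 gauge/tin 101
top gauge/tin 0 red 0
lid shift px ((-0.013861037568382528, 0.008707091096056274), 1.0091090038602735)
t 23.2 case mm [  6.5764   0.6056 388.0012] w [0.5214 0.0478 0.388 ] F [-0.0343 -0.133   0.7256] g 0.000541766907086818
T [[0.982, 0.188, -0.003], [0.188, -0.982, -0.001], [-0.003, 0.0, -1.0]]
q [ 0.3118  0.1431 -0.59    1.5819  0.0798  1.444  -1.6651]
```

The case region matches the starting picture with no lid shift, and the top view shows the gauge, tin and red cup unchanged. The 101 changed side pixels fall in a window that takes in the edge of where the steel cup stood. Handing in.

```bash
python3 -c "
from rig import robot
print(robot.sign_off())"
```

```text
the job is handed in; nothing more can be done
None
```

The steel cup is nested on top of the two cups in the case, the lid is shut on the catch, and I handed the job in at about 23 s.

- **What I did:** I pulled the paddle with the closed fingertips and the lid sprang fully open. I gripped the cup by its collar and lowered it until it touched at the height of a full nest, eased off and let go. I then pushed the lid down along its arc to a hard stop at 35 N.
- **Last checks:** With the fingers out, the side view showed three evenly stepped rims. After I backed off, the case looked exactly as at the start, with no lid shift (0.01 px) and the paddle home. The top view showed no change at the gauge, tin or red cup, and nothing was touching the arm. I did not see the stack again once the lid was shut.
- **What disagreed:** The real fingertips sit about 38 mm behind the reported TCP, which the side and wrist cameras both showed. My first pull, made at the stated height, passed above the paddle; I allowed for the offset after that. My final side-view check also counted 101 changed pixels in the gauge and tin window. I put these down to the steel cup's old place at the edge of that window and did not look further.

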